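# Fresh batteries for the bedside lamp

## Robot

A 7-joint arm with a two-finger parallel gripper is mounted at the origin on the work surface. World frame = base frame: x ahead of the robot, y to its left, z up, the work surface at z = 0. Lengths are in m, angles in rad, forces in N, time in s.
With the tool pointing down it reaches from about 0.4 to 0.875 m from the base axis. Payload 4.4 kg.
Tool frame: the origin (TCP) lies on the front face of the gripper's body, between the roots of the fingers; the fingertips stand 73 mm ahead of it and the grasp point (between the pads) lies 54 mm ahead of it; z points along the fingers, y is the direction in which the jaws open and shut (so a half turn about z gives the same grasp; the last joint's range is limited). The gripper opens to 85 mm and grips with 20 to 120 N. Pads are 22 mm wide; open, the fingers measure 114 mm over their backs; the gripper's body (76 mm by 85 mm) begins 54 mm behind the grasp point. The pads swing forward as they close: fully open they stand 13 mm farther back than shut.
Start: joints at [-1.351, 0.628, 0.038, 1.517, -0.027, 0.996, -0.02], TCP at [0.183, 0.624, 0.304] pointing down, gripper open.
Joint ranges: [-3.06, 3.06], [-0.37, 2.12], [-1.25, 1.32], [0.18, 2.47], [-1.1, 4.24], [0.23, 1.98], [-2.94, 2.94]. Speed limits (rad/s): [2.57, 2.57, 3.14, 3.14, 3.14, 3.14, 3.14].

## Interface

Orientations are given as a rotation vector (axis times angle).
In Python, from rig import ctrl gives the robot as it stands.
- The arm moves only by the tool arm_command, never from a script. Its argument "steps" is a list of rows, each a list of 3 entries, a list of its own where there are three numbers: the finger opening in m, from 0 to 0.0854, then the shift along the world's x, y, z in m, then the turn about the world's z in degrees. A call has 1 to 8 rows; each row shifts and turns the pose as measured when the row begins; what a row does not reach is not made up. A row lasts 1/8 s, in which the tool goes at most 62.5 mm and 10.7 degrees, less where a joint would pass 70% of its speed; a pose out of reach is approached as far as the arm can. A call is refused whole if a number of a shift passes 0.0625 or a number of a turn 10.7, either way. A call with a gripper value outside its range is refused whole. The fingers move at their own pace and stop on an object; "grip_force" is the grip in N (left out, the last holds). Time passes only in rows, so rows that do not move let the fingers close. It gives the time, the measured TCP pose, the force and the opening at its end, in the units of the state.
- ctrl.sense(): the state, without advancing time (a new reading comes with each control period).
- ctrl.snapshot(name): name is "scene" or "side" or "wrist"; returns a dict with "pixels" (400x640x3 uint8, red, green, blue), "fx", "fy", "cx", "cy" (pixels), "world_to_cam" (4x4, takes a point from world to camera coordinates); the wrist camera has in their place "T_tool_cam" (4x4, takes a point from camera to tool coordinates, whose origin is the TCP and whose axes are the flange's). Camera axes: x right, y up, looking along -z (the intrinsics and any distortion apply to the point x, -y, -z); pixel columns grow to the right and rows downward; lengths in m; the calibration is good to about 2 mm. The wrist camera is an equidistant fisheye: a pixel r from the principal point sees the ray r / f radians off the axis. A picture is of the moment at which its call begins: read the wrist's pose just before it. There is no depth.
- ctrl.job_done(): hands the job in, once; it reports no verdict.
The state is a dict: "time": time; "qpos": joint angles; "qd": joint speeds; "effort": joint torques, N m; "tool_pos": TCP position; "tool_rot": TCP orientation; "contact_force": force on the tool from outside, world axes, zero at the start; "moment": the same for the moment, N m; "opening": opening from 0.0 (shut) to 1.0 (fully open).
Only numpy, scipy, OpenCV 4.12 (cv2) and the standard library are available. Lean on these libraries where they do the work, as an engineer would, in place of code of your own. Each camera call takes 0.05 s, during which the arm holds its last target.

## Task

Put every battery from the yellow tray into the lamp's battery chamber, one to a bay, nub up. Then put the black cap on the neck (turned backwards, it drops into its thread) and screw it down until it is fully home. Only then flip the lamp's toggle switch on, and leave the other things on the nightstand where they are.

Things in the scene. Friction and masses are not known exactly. Their poses are not given: they have to be found in the camera images.
- cap_mid (a point): Loose black ribbed screw cap, a cylinder 60 mm across and 46 mm high, 0.09 kg, standing open end down on the nightstand. Point: on its axis, half-way up (23 mm above its lower edge), z up. Hollow 28 mm deep from below. Three hidden lugs (4 mm high, 7 mm wide) at equal angles inside its lower edge take the thread; do not rely on their angle.
- lamp_mouth (a point): Centre of the round open mouth (36 mm bore) of the battery chamber neck on top of the fixed lamp, at rim height, 74 mm above the nightstand; z up, x and y the lamp's axes. Neck 42 mm across, its top 6 mm a lead-in cone; chamber floor 50 mm below the rim. The cap goes over it.
- lamp_foot (a point): Underside of the fixed lamp, on the neck's axis. White foot 90 mm (x) by 265 mm (y, from -145 to +120) by 24 mm high; white dome 76 mm across, 86 mm high at y = -100 mm; toggle switch at y = +88 mm.
- thread (a point): On the neck axis at cap_mid's height once the cap has dropped into the thread (3 mm above lamp_mouth). Right-hand, three starts. Put on at any angle, cap_mid rides 4 to 15 mm higher. Turned back (anticlockwise from above) by up to 2.1 rad, the lugs meet gaps with 0.5 rad of play, then a stop; in a gap the cap falls in if free to.
- thread_end (a point): On the neck axis at cap_mid's height once the cap is screwed fully home (5.3 mm below point thread). From dropped in, 0.9 to 1.4 rad clockwise from above brings it there, to a firm stop; it sinks by its own weight if let. Stops block clockwise turning of a cap that has not dropped in.
- switch (a joint): Toggle switch of the lamp: 0 = off, bat leaning 0.45 rad to the lamp's -x; 0.9 = on, leaning 0.45 rad to the lamp's +x. It snaps away from its centre at 0.45; about 2 N at the tip flips it.
- switch_tip (a point): Ball tip (11 mm) of the steel toggle bat, 32 mm from its pivot; moves with the bat. The pivot is 36 mm above the nightstand, at lamp x = 0, y = +88 mm, on a dark plate 34 mm high.
- tray_mid (a point): Centre of the top of the yellow plastic battery tray, fixed, 36 mm (x) by 150 mm (y) by 14 mm high; four square pockets 12.5 mm wide and 11 mm deep in a row along y at -51, -17, +17 and +51 mm.
- cell0_mid (a point): Small battery cell 0 (it may be absent), a cylinder 10.5 mm in diameter and 43.5 mm long, 12 g, standing contact nub up in a tray pocket, its foot 3 mm above the nightstand. The point is at its centre, half-way up; z towards the nub.
- cell1_mid (a point): Small battery cell 1 (it may be absent), a cylinder 10.5 mm in diameter and 43.5 mm long, 12 g, standing contact nub up in a tray pocket, its foot 3 mm above the nightstand. The point is at its centre, half-way up; z towards the nub.
- cell2_mid (a point): Small battery cell 2 (it may be absent), a cylinder 10.5 mm in diameter and 43.5 mm long, 12 g, standing contact nub up in a tray pocket, its foot 3 mm above the nightstand. The point is at its centre, half-way up; z towards the nub.
- cell3_mid (a point): Small battery cell 3 (it may be absent), a cylinder 10.5 mm in diameter and 43.5 mm long, 12 g, standing contact nub up in a tray pocket, its foot 3 mm above the nightstand. The point is at its centre, half-way up; z towards the nub.
- bay0 (a point): Centre of the mouth of bay 0 of the lamp's chamber, at rim height: a cross wall 1.5 mm thick parts the bore into four bays, each wide enough for one cell (14 mm round fits); the bay floor is 50 mm below, the cross wall begins 7 mm below the rim.
- bay1 (a point): Centre of the mouth of bay 1 of the lamp's chamber, at rim height: a cross wall 1.5 mm thick parts the bore into four bays, each wide enough for one cell (14 mm round fits); the bay floor is 50 mm below, the cross wall begins 7 mm below the rim.
- bay2 (a point): Centre of the mouth of bay 2 of the lamp's chamber, at rim height: a cross wall 1.5 mm thick parts the bore into four bays, each wide enough for one cell (14 mm round fits); the bay floor is 50 mm below, the cross wall begins 7 mm below the rim.
- bay3 (a point): Centre of the mouth of bay 3 of the lamp's chamber, at rim height: a cross wall 1.5 mm thick parts the bore into four bays, each wide enough for one cell (14 mm round fits); the bay floor is 50 mm below, the cross wall begins 7 mm below the rim.
- acrylic_cube: Bystander: clear acrylic jewellery cube, open on top, 60 x 60 x 55 mm, near the robot; origin at the centre of its underside.
- spoon_rest: Bystander: silver steel spoon rest, dish 60 mm across with a flat tail 80 mm long towards its -y, 11 mm high, near the robot; origin at the centre of its underside.
- wooden_box: Bystander: small wooden box, 84 x 104 x 52 mm, far side; origin at the centre of its underside.
- tumbler: Bystander: drinking glass, 66 mm across, 85 mm high; origin at the centre of its underside.
- clock: Bystander: white alarm clock, 40 x 65 x 60 mm, far right; origin at the centre of its underside.
Things that resemble listed ones, but are neither listed nor needed, are in the scene too. Leave any red look-alike of the part that bears cap_mid alone.

How it is judged:
By the outcome, as a careful person would: the job done as asked, in the order asked, and still so for the second after the job is handed in, with the robot touching nothing.
Of cell0, cell1, cell2, cell3 only 2 to 4 are there at a start; the rules pass over those that are not, and their reading is None.
At some moment in a run one of cap may be knocked a few centimetres aside while the robot is not near it.
It also fails if it takes over 210 s, if anything falls off the work surface, if the arm or the gripper's body presses on something with over 40 N, if the wrist force passes 120 N, or if a joint passes its speed limit or range.

## Working session

There is one attempt and no reset: what is moved stays moved. The work goes in short steps, Python scripts to look and compute and a tool call to move; the robot and the scene stay as the last step left them, time stands still between calls to the robot, and variables do not carry over. Pictures are saved under pics/ and viewed, and the job is handed in when it is done.

Besides the shell and the picture viewer there is one more tool, called as name([rows], argument=value, ...), one row to a line, values as JSON. arm_command: Moves the arm, as the interface text tells. Its arguments: {"type":"object","properties":{"steps":{"type":"array","items":{"type":"array"}},"grip_force":{"type":"number"}},"required":["steps"]}

```bash
ls; mkdir -p pics
python3 - <<'E'
from rig import ctrl
import cv2
s=ctrl.sense();print({k:s[k] for k in s})
for n in("scene","side","wrist"):
    d=ctrl.snapshot(n);cv2.imwrite(f"pics/{n}0.png",d["pixels"][:,:,::-1])
    print(n,{k:d[k] for k in d if k!="pixels"})
E
```

```text
pics
{'time': 0.0, 'qpos': array([-1.35081869,  0.62935503,  0.03841556,  1.51838141, -0.02701513,
        0.99627271, -0.01997951]), 'qd': array([-1.67268966e-03, -6.56286714e-04,  7.03248428e-04, -6.87539767e-05,
       -5.07821991e-05,  1.02946865e-03,  9.34155988e-04]), 'effort': array([-1.18629054e-03, -5.63394535e+01,  1.22606747e+00, -1.93450713e+01,
        1.10399182e-02,  1.03957934e-02, -1.98536287e-05]), 'tool_pos': array([0.18305352, 0.62318382, 0.3029784 ]), 'tool_rot': array([-4.47281629e-01, -3.10931177e+00,  2.95261647e-03]), 'contact_force': array([0.90541033, 0.0052761 , 0.33713142]), 'moment': array([0.00393297, 0.02264769, 0.02357604]), 'opening': 0.9990905346067748}
scene {'fx': 406.8507135790328, 'fy': 406.8507135790328, 'cx': 311.7521009485584, 'cy': 203.40098781558777, 'world_to_cam': array([[ 0.00768847,  0.99993735,  0.00813531,  0.00673041],
       [-0.55803272, -0.00246055,  0.8298153 ,  0.25752508],
       [ 0.82978333, -0.01091978,  0.55797884, -1.40812912],
       [ 0.        ,  0.        ,  0.        ,  1.        ]])}
side {'fx': 402.16090647671774, 'fy': 402.16090647671774, 'cx': 319.8101338428181, 'cy': 200.87086847350835, 'world_to_cam': array([[ 0.81302506, -0.58216448,  0.00864698, -0.46349012],
       [ 0.28877389,  0.41609592,  0.86224928, -0.22625603],
       [-0.50556888, -0.69853325,  0.50641031, -0.5387967 ],
       [ 0.        ,  0.        ,  0.        ,  1.        ]])}
wrist {'fx': 309.70691628693146, 'fy': 309.70691628693146, 'cx': 320.822653216246, 'cy': 199.39968363452513, 'T_tool_cam': array([[-8.64429321e-04,  9.59590188e-01,  2.81399937e-01,
         7.15519145e-02],
       [ 9.99999482e-01,  6.78171218e-04,  7.59283845e-04,
        -2.05294321e-04],
       [ 5.37763989e-04,  2.81400448e-01, -9.59590277e-01,
        -7.03180647e-02],
       [ 0.00000000e+00,  0.00000000e+00,  0.00000000e+00,
         1.00000000e+00]])}
```

View pics/scene0.png

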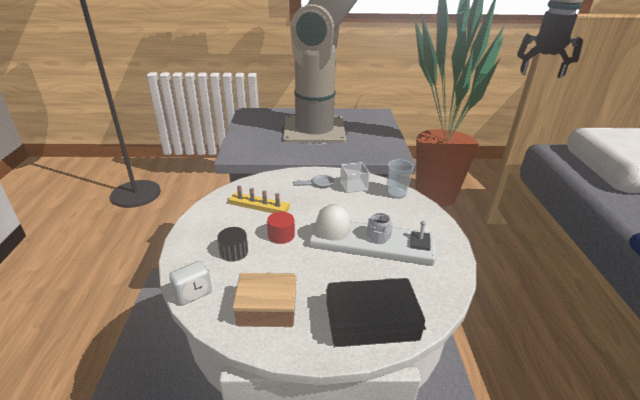

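View pics/side0.png

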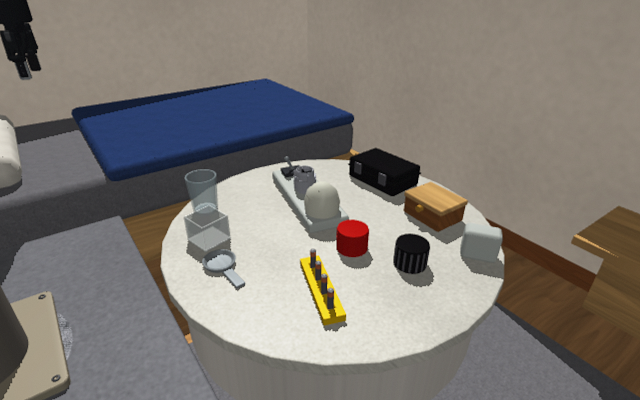

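View pics/wrist0.png

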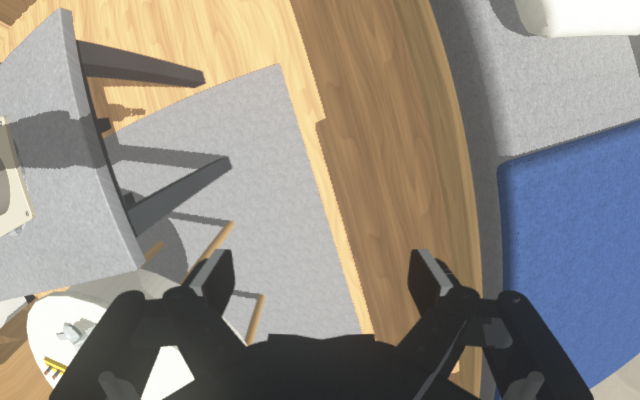

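The cell tray is at (258,201) in the scene view, with four cells. The black ribbed cap is at (233,244) and the red look-alike at (281,228). The lamp has its dome at (332,222), neck at (379,228) and switch at (421,240).

```bash
cat > h.py <<'E'
import numpy as np, cv2
from scipy.spatial.transform import Rotation as R
def cam(d,s=None):
    """returns (origin, project, ray) in world"""
    K=np.array([[d["fx"],0,d["cx"]],[0,d["fy"],d["cy"]],[0,0,1]])
    if "world_to_cam" in d: W=d["world_to_cam"]; fish=False
    else:
        T=np.eye(4);T[:3,:3]=R.from_rotvec(s["tool_rot"]).as_matrix();T[:3,3]=s["tool_pos"]
        W=np.linalg.inv(T@d["T_tool_cam"]); fish=True
    C=np.linalg.inv(W)
    def ray(u,v):
        x=(u-d["cx"])/d["fx"];y=(v-d["cy"])/d["fy"]
        if fish:
            r=np.hypot(x,y)+1e-12; c=np.array([x/r*np.sin(r),-y/r*np.sin(r),-np.cos(r)])
        else: c=np.array([x,-y,-1.]);c/=np.linalg.norm(c)
        return C[:3,:3]@c
    def proj(p):
        c=W[:3,:3]@np.asarray(p,float)+W[:3,3];x,y,z=c[0],-c[1],-c[2]
        if fish:
            r=np.hypot(x,y)+1e-12;t=np.arctan2(r,z);x,y=x/r*t,y/r*t
        else:x,y=x/z,y/z
        return np.array([d["cx"]+d["fx"]*x,d["cy"]+d["fy"]*y])
    return C[:3,3],proj,ray
def onz(o,r,z): return o+r*(z-o[2])/r[2]
def tri(rays):
    A=np.zeros((3,3));b=np.zeros(3)
    for o,r in rays:
        P=np.eye(3)-np.outer(r,r);A+=P;b+=P@o
    return np.linalg.solve(A,b)
E
python3 - <<'E'
import cv2
for n,(x0,y0,x1,y1) in {"scene":(170,150,470,290),"side":(170,150,470,340)}.items():
    i=cv2.imread(f"pics/{n}0.png")[y0:y1,x0:x1];f=2.6
    cv2.imwrite(f"pics/{n}0c.png",cv2.resize(i,None,fx=f,fy=f,interpolation=cv2.INTER_CUBIC))
E
```

```text
(no output)
```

View pics/scene0c.png

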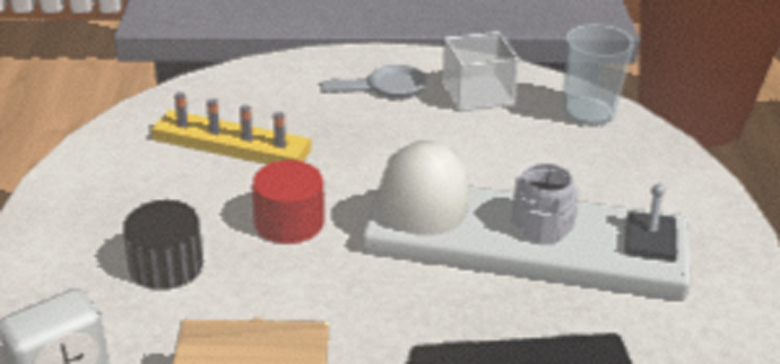

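View pics/side0c.png

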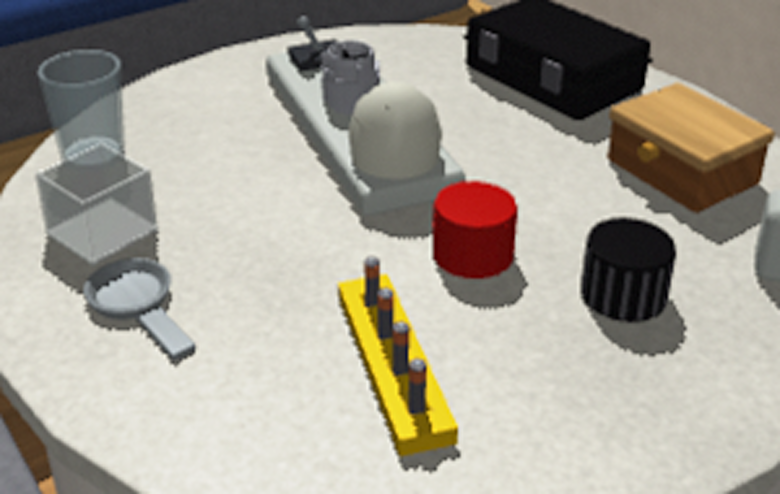

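Run:
```python
from h import *
from rig import ctrl
a=ctrl.snapshot("scene");b=ctrl.snapshot("side")
oa,pa,ra=cam(a);ob,pb,rb=cam(b)
S=lambda p:(oa,ra(170+p[0]/2.6,150+p[1]/2.6)); D=lambda p:(ob,rb(170+p[0]/2.6,150+p[1]/2.6))
P={"c0":((181,96),(417,364)),"c1":((212,101),(400,326)),"c2":((246,107),(385,292)),"c3":((280,115),(372,260)),
"cap":((163,222),(630,243)),"red":((289,184),(475,206)),"neck":((547,180),(351,52)),"tip":((657,189),(304,21)),"dome":((428,143),(395,86))}
for k,(p,q) in P.items():
    x=tri([S(p),D(q)]);print(k,x.round(4),(pa(x)-[170+p[0]/2.6,150+p[1]/2.6]).round(1))
print(oa,ob)
for n,d in(("scene",a),("side",b)):
    pass
```

```text
c0 [ 0.4542 -0.1888  0.0435] [-0.  0.]
c1 [ 0.4648 -0.1578  0.0449] [ 0.1 -0.1]
c2 [ 0.4761 -0.1253  0.045 ] [-0.1  0.1]
c3 [ 0.4888 -0.0927  0.0445] [-0.  0.]
cap [ 0.6461 -0.1769  0.0432] [-0.2  0.1]
red [ 0.5901 -0.0788  0.0403] [ 0.1 -0.1]
neck [0.6235 0.1324 0.0701] [ 0.3 -0.3]
tip [0.6294 0.2205 0.0654] [ 0.2 -0.2]
dome [0.5991 0.0357 0.0876] [-0.3  0.4]
[ 1.31209774 -0.02147279  0.57195324] [ 0.16976708 -0.55205068  0.47194909]
```

arm_command([
  [0.085,[0.036,-0.034,0],-5.9],
  [0.085,[0.036,-0.034,0],-5.9],
  [0.085,[0.036,-0.034,0],-5.9],
  [0.085,[0.036,-0.034,0],-5.9],
  [0.085,[0.036,-0.034,0],-5.9],
  [0.085,[0.036,-0.034,0],-5.9],
  [0.085,[0.036,-0.034,0],-5.9],
  [0.085,[0.036,-0.034,0],-5.9],
])

```text
time: 1.25
tool_pos: [0.4735, 0.3464, 0.3029]
tool_rot: [-1.675, -2.655, -0.005]
contact_force: [-0.6, 0.4, 0.3]
opening: 0.994
```

arm_command([
  [0.085,[0,-0.061,0],-5.9],
  [0.085,[0,-0.061,0],-5.9],
  [0.085,[0,-0.061,0],-5.9],
  [0.085,[0,-0.061,0],-5.9],
  [0.085,[0,-0.061,0],-5.9],
  [0.085,[0,-0.061,0],-5.9],
  [0.085,[0,-0.061,0],-5.9],
  [0.085,[0,-0.061,0],-5.9],
])

```text
time: 2.25
tool_pos: [0.4762, -0.1528, 0.3039]
tool_rot: [2.617, 1.728, 0.016]
contact_force: [1.1, 0.5, -0.3]
opening: 0.997
```

Run:
```python
from h import *
from rig import ctrl
s=ctrl.sense();d=ctrl.snapshot("wrist");print(s["tool_pos"],s["tool_rot"],s["qpos"])
M=R.from_rotvec(s["tool_rot"]).as_matrix();print(M.round(3))
cv2.imwrite("pics/w1.png",d["pixels"][:,:,::-1])
import pickle;pickle.dump((s,d),open("w1.pkl","wb"))
```

```text
[ 0.47618516 -0.15283935  0.30387957] [2.61731018 1.72806591 0.01557373] [-0.11380976  0.4564559   0.53103172  1.94480062 -0.31983953  0.811994
  0.18937703]
[[ 0.393  0.92   0.011]
 [ 0.92  -0.393  0.001]
 [ 0.005  0.01  -1.   ]]
```

View pics/w1.png

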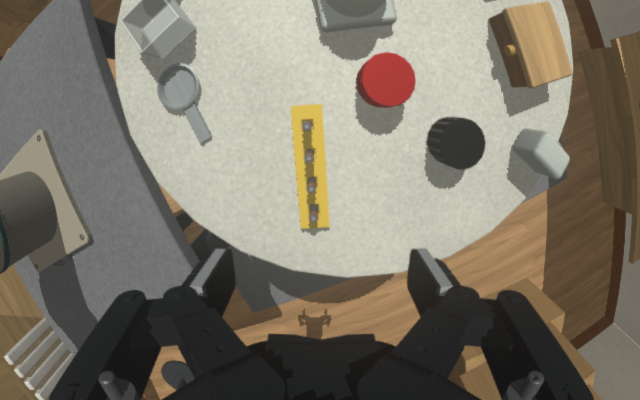

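Run:
```python
from h import *
import pickle;s,d=pickle.load(open("w1.pkl","rb"))
o,p,r=cam(d,s);print(o)
for n,x in {"c0":[ 0.4542,-0.1888,0.0465],"c1":[ 0.4648,-0.1578,0.0465],"c2":[0.4761,-0.1253,0.0465],"c3":[0.4888,-0.0927,0.0465],"cap":[.6461,-.1769,.046],"red":[.59,-.0788,.042],"grasp":s["tool_pos"]+R.from_rotvec(s["tool_rot"]).apply([0,0,.054])}.items(): print(n,p(x).round(1))
i=d["pixels"][90:240,270:360,::-1];cv2.imwrite("pics/w1c.png",cv2.resize(i,None,fx=4,fy=4,interpolation=cv2.INTER_CUBIC))
```

```text
[ 0.50327803 -0.08739682  0.37457955]
c0 [313.2 215.1]
c1 [310.7 186.7]
c2 [308.2 155.5]
c3 [306.9 122.7]
cap [463.4 141.5]
red [388.8  75.8]
grasp [321.1 272.1]
```

View pics/w1c.png

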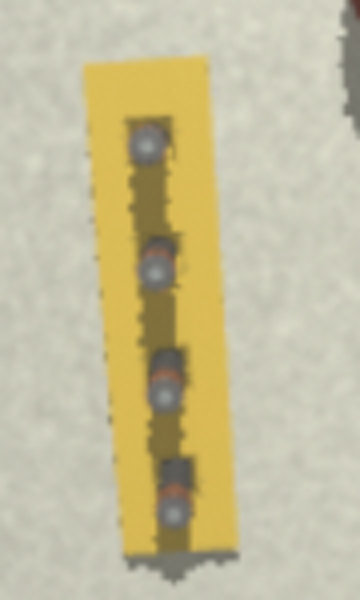

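Run:
```python
from h import *
import pickle;s,d=pickle.load(open("w1.pkl","rb"))
o,p,r=cam(d,s)
P=np.array([onz(o,r(u,v),.0465) for u,v in [(306.5,126.2),(309,158),(311.3,189.3),(313.5,218.5)]])
print(P.round(4),np.linalg.norm(np.diff(P,axis=0),axis=1))
v=P[0]-P[3];print(np.degrees(np.arctan2(v[1],v[0])),P.mean(0))
hsv=cv2.cvtColor(d["pixels"],cv2.COLOR_RGB2HSV)
m=cv2.inRange(hsv,(20,120,80),(35,255,255));m[:,:200]=0
n,l,st,c=cv2.connectedComponentsWithStats(m);print(st[1:][st[1:,4]>300])
k=1+np.argmax(st[1:,4]);cn,_=cv2.findContours((l==k).astype(np.uint8),0,2)
q=max(cn,key=cv2.contourArea)[:,0].astype(float)
w=np.array([onz(o,r(*a),.014)[:2] for a in q],np.float32)
print(cv2.minAreaRect(w))
```

```text
[[ 0.4869 -0.0959  0.0465]
 [ 0.4758 -0.1282  0.0465]
 [ 0.4642 -0.1608  0.0465]
 [ 0.4529 -0.1927  0.0465]] [0.03413158 0.03459136 0.03388626]
70.63095461609353 [ 0.46995131 -0.14438129  0.0465    ]
[[ 291  104   38  125 3081]]
((0.46954429149627686, -0.14410656690597534), (0.1494491845369339, 0.03521224111318588), 70.48162078857422)
```

arm_command([
  [0.03,[0.0035,0.019,-0.05],1.2],
  [0.03,[0.0035,0.019,-0.05],1.2],
  [0.03,[0.0035,0.019,-0.05],1.3],
  [0.03,[0,0,0],0],
  [0.03,[0,0,0],0],
])

```text
time: 2.92
tool_pos: [0.4876, -0.11, 0.1542]
tool_rot: [2.565, 1.776, 0.019]
contact_force: [-0.1, -0.1, 0.5]
opening: 0.351
```

```bash
cat > look.py <<'E'
import sys,pickle
from h import *
from rig import ctrl
n=sys.argv[1];cams=sys.argv[2].split(",")
s=ctrl.sense()
M=R.from_rotvec(s["tool_rot"]).as_matrix()
print("t",round(s["time"],2),"tcp",s["tool_pos"].round(4),"xang",np.degrees(np.arctan2(M[1,0],M[0,0])).round(2),"tilt",M[:2,2].round(3),"F",s["contact_force"].round(1),"op",round(s["opening"],3),"q",s["qpos"].round(2))
for c in cams:
    if not c: continue
    s=ctrl.sense();d=ctrl.snapshot(c);pickle.dump((s,d),open(f"{n}_{c}.pkl","wb"))
    i=d["pixels"][:,:,::-1]
    if len(sys.argv)>3:
        x0,y0,x1,y1=map(int,sys.argv[3].split(","));i=i[y0:y1,x0:x1];f=min(800/(x1-x0),600/(y1-y0));i=cv2.resize(i,None,fx=f,fy=f,interpolation=cv2.INTER_CUBIC)
    cv2.imwrite(f"pics/{n}_{c}.png",i)
E
python3 look.py a1 wrist
```

```text
t 2.92 tcp [ 0.4876 -0.11    0.1542] xang 69.38 tilt [ 0.022 -0.011] F [-0.1 -0.1  0.5] op 0.351 q [-0.06  0.68  0.34  2.08 -0.5   0.43  0.3 ]
```

View pics/a1_wrist.png

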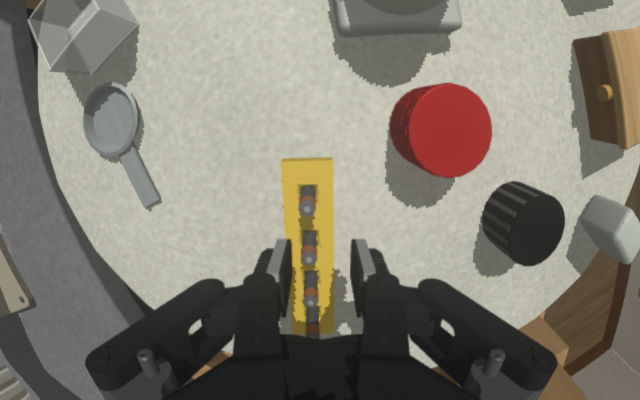

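arm_command([
  [0.03,[-0.0024,0.0145,0],1.2],
  [0.03,[0,0,-0.02],0],
  [0.03,[0,0,0],0],
])

```text
time: 3.35
tool_pos: [0.4871, -0.0946, 0.1388]
tool_rot: [2.541, 1.801, 0.029]
contact_force: [-1.1, 0.7, 0.0]
opening: 0.352
```

```bash
python3 look.py a2 wrist 220,120,420,350
```

```text
t 3.35 tcp [ 0.4871 -0.0946  0.1388] xang 70.68 tilt [ 0.031 -0.011] F [-1.1  0.7  0. ] op 0.352 q [-0.07  0.7   0.3   2.11 -0.52  0.37  0.31]
```

View pics/a2_wrist.png

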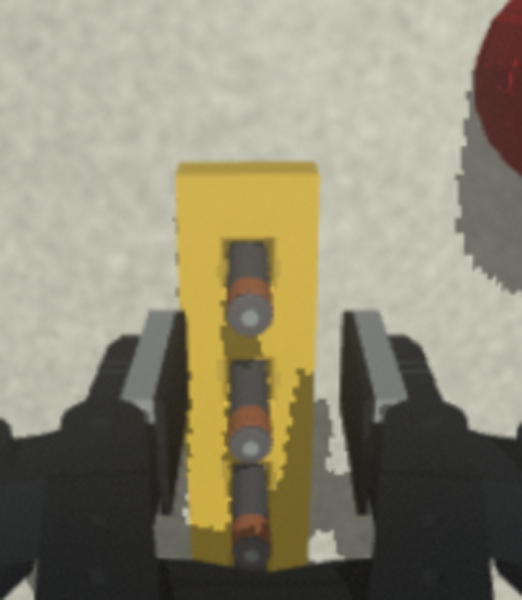

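arm_command([
  [0.03,[0,0,0],0],
  [0.03,[0,0,0],0],
  [0.03,[0,0,0],0],
])

```text
time: 3.78
tool_pos: [0.4886, -0.0946, 0.1416]
tool_rot: [2.538, 1.8, 0.035]
contact_force: [0.7, 0.8, 0.7]
opening: 0.354
```

```bash
python3 look.py a3 ""
```

```text
t 3.77 tcp [ 0.4886 -0.0946  0.1416] xang 70.7 tilt [ 0.036 -0.012] F [0.7 0.8 0.7] op 0.354 q [-0.07  0.69  0.3   2.1  -0.52  0.37  0.31]
```

Run:
```python
from h import *
for r in ([-4.47281629e-01,-3.10931177,2.95261647e-03],[-1.675,-2.655,-.005],[2.617,1.728,.016],[2.565,1.776,.019],[2.541,1.801,.029],[2.538,1.8,.035]):
    M=R.from_rotvec(r).as_matrix();print(M[:,2].round(4), M[:2,0].round(3))
from rig import ctrl
s=ctrl.sense();print(s["effort"].round(2),s["qd"].round(4),s["moment"])
```

```text
[-5.0e-04 -1.8e-03 -1.0e+00] [-0.959  0.282]
[-3.e-04  4.e-03 -1.e+00] [-0.431  0.903]
[ 0.0116  0.001  -0.9999] [0.393 0.92 ]
[ 0.0224 -0.0109 -0.9997] [0.352 0.936]
[ 0.0308 -0.0112 -0.9995] [0.331 0.944]
[ 0.0356 -0.0114 -0.9993] [0.331 0.944]
[-2.000e-02 -4.728e+01  4.520e+00 -8.290e+00 -2.000e-02 -1.700e-01
  0.000e+00] [-0.0029 -0.0052  0.0009  0.0011  0.001   0.0008 -0.0015] [-0.01109977  0.07896717  0.0515511 ]
```

arm_command([
  [0.03,[0,0,0],0],
])

```text
time: 3.9
tool_pos: [0.4887, -0.0946, 0.1418]
tool_rot: [2.537, 1.8, 0.035]
contact_force: [-0.1, -0.4, -0.0]
opening: 0.353
```

```bash
python3 look.py a3 ""
```

```text
t 3.9 tcp [ 0.4887 -0.0946  0.1418] xang 70.7 tilt [ 0.036 -0.012] F [-0.1 -0.4 -0. ] op 0.353 q [-0.07  0.69  0.3   2.1  -0.52  0.37  0.31]
```

arm_command([
  [0.03,[0,0,0],0],
  [0.03,[0,0,0],0],
])

```text
time: 4.15
tool_pos: [0.4887, -0.0947, 0.1417]
tool_rot: [2.538, 1.8, 0.035]
contact_force: [-0.2, -1.4, 0.9]
opening: 0.346
```

```bash
python3 look.py a3 "";python3 -c "
from rig import ctrl
print(ctrl.sense()['qpos'])"
```

```text
t 4.15 tcp [ 0.4887 -0.0947  0.1417] xang 70.69 tilt [ 0.036 -0.012] F [-0.2 -1.4  0.9] op 0.346 q [-0.07  0.69  0.3   2.1  -0.52  0.37  0.31]
[-0.06947471  0.69364455  0.29981369  2.10383577 -0.52378454  0.3748626
  0.31295789]
```

arm_command([
  [0.03,[-0.003,-0.0005,-0.015],0],
  [0.03,[-0.002,0,-0.015],0],
  [0.03,[0,0,-0.008],0],
  [0.03,[0,0,0],0],
])

```text
time: 4.65
tool_pos: [0.484, -0.0954, 0.1028]
tool_rot: [2.537, 1.799, 0.036]
contact_force: [0.4, -0.7, -0.2]
opening: 0.35
```

```bash
python3 look.py a4 wrist 220,120,420,350
```

```text
t 4.65 tcp [ 0.484  -0.0954  0.1028] xang 70.68 tilt [ 0.037 -0.012] F [ 0.4 -0.7 -0.2] op 0.35 q [-0.02  0.76  0.22  2.13 -0.58  0.27  0.37]
```

View pics/a4_wrist.png

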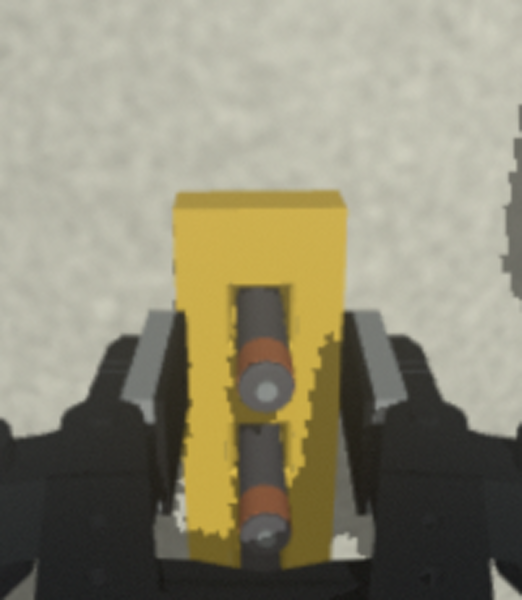

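arm_command([
  [0,[0,0,0],0],
  [0,[0,0,0],0],
  [0,[0,0,0],0],
  [0,[0,0,0],0],
], grip_force=30)

```text
time: 5.2
tool_pos: [0.4844, -0.0953, 0.1041]
tool_rot: [2.536, 1.799, 0.038]
contact_force: [-0.7, -0.2, -0.9]
opening: 0.104
```

```bash
python3 look.py a5 "wrist" 220,120,420,350
```

```text
t 5.2 tcp [ 0.4844 -0.0953  0.1041] xang 70.71 tilt [ 0.038 -0.012] F [-0.7 -0.2 -0.9] op 0.104 q [-0.02  0.76  0.22  2.13 -0.58  0.27  0.36]
```

View pics/a5_wrist.png

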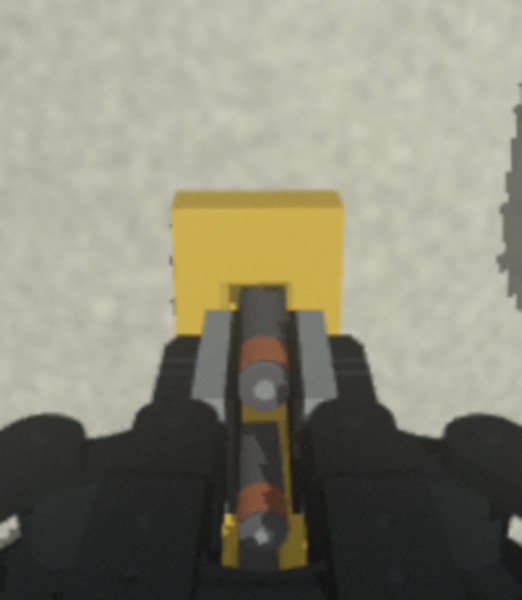

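arm_command([
  [0,[0,0,0.03],0],
  [0,[0,0,0.05],0],
  [0,[0,0,0.04],0],
  [0,[0.029,0.043,0],0],
  [0,[0.029,0.043,0],0],
  [0,[0.029,0.043,0],0],
  [0,[0.029,0.043,0],0],
  [0,[0,0,0],0],
])

```text
time: 6.25
tool_pos: [0.6046, 0.0821, 0.2299]
tool_rot: [2.536, 1.793, 0.047]
contact_force: [-0.8, 0.5, -0.5]
opening: 0.103
```

```bash
python3 look.py b1 "wrist"
```

```text
t 6.25 tcp [0.6046 0.0821 0.2299] xang 70.53 tilt [ 0.046 -0.012] F [-0.8  0.5 -0.5] op 0.103 q [-0.51  0.7   0.52  1.75 -0.45  0.77 -0.11]
```

View pics/b1_wrist.png

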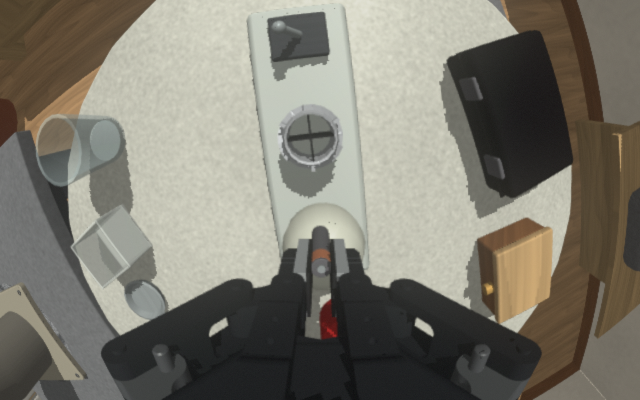

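Run:
```python
from h import *
import pickle;s,d=pickle.load(open("b1_wrist.pkl","rb"))
i=d["pixels"][85:185,260:360,::-1];cv2.imwrite("pics/b1n.png",cv2.resize(i,None,fx=6,fy=6,interpolation=cv2.INTER_CUBIC))
o,p,r=cam(d,s);print(p([.6235,.1324,.074]),p([.6294,.2205,.065]))
i=d["pixels"][215:300,280:365,::-1];cv2.imwrite("pics/b1g.png",cv2.resize(i,None,fx=6,fy=6,interpolation=cv2.INTER_CUBIC))
```

```text
[312.22493162 135.80214814] [280.11823191  25.97801115]
```

View pics/b1n.png

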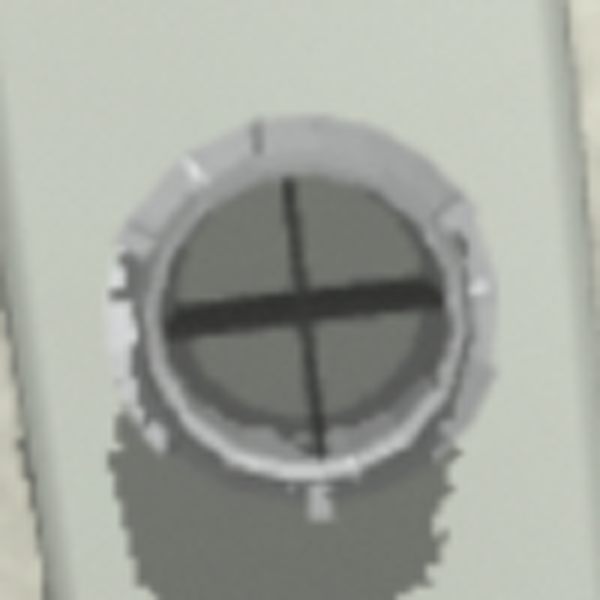

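View pics/b1g.png

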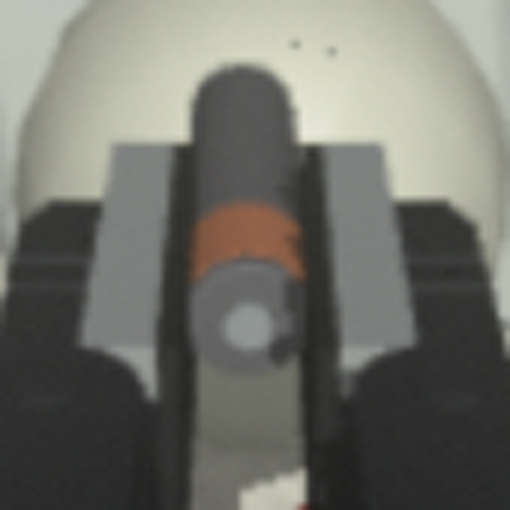

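Run:
```python
from h import *
import pickle;s,d=pickle.load(open("b1_wrist.pkl","rb"))
o,p,r=cam(d,s)
Z=lambda x,y,z:onz(o,r(260+x/6,85+y/6),z)
print("cross",Z(305,305,.067))
for a,b in (((288,180),(322,455)),((165,322),(442,290))):
    A,B=Z(*a,.067),Z(*b,.067);v=B-A;print(np.degrees(np.arctan2(v[1],v[0])),np.linalg.norm(v))
for q in((155,330),(465,330),(310,172),(310,470)): print(Z(*q,.074))
# bright-rim fit
c=Z(310,321,.074);print("rim",c, [ (p(c+.021*np.array([np.cos(t),np.sin(t),0]))-[260,85])*6 for t in np.arange(4)*np.pi/2+.2])
```

```text
cross [0.62246231 0.13218756 0.067     ]
-102.82374294642342 0.03511844751184251
-13.33952237899055 0.03494503250203907
[0.6043779  0.13617467 0.074     ]
[0.63988978 0.12325772 0.074     ]
[0.62859237 0.14780248 0.074     ]
[0.61618869 0.11331452 0.074     ]
rim [0.6224462 0.1306708 0.074    ] [array([458.20744048, 232.59842358]), array([219.60972336, 174.52890455]), array([163.56492228, 410.59742905]), array([398.35608084, 465.71428728])]
```

```bash
cat >> h.py <<'E'
def tool_pt(d,u,v,zt):
    """point in tool frame at tool depth zt"""
    T=d["T_tool_cam"];x=(u-d["cx"])/d["fx"];y=(v-d["cy"])/d["fy"];r=np.hypot(x,y)+1e-12
    c=T[:3,:3]@np.array([x/r*np.sin(r),-y/r*np.sin(r),-np.cos(r)]);o=T[:3,3]
    return o+c*(zt-o[2])/c[2]
E
python3 - <<'E'
from h import *
import pickle;s,d=pickle.load(open("b1_wrist.pkl","rb"))
print(tool_pt(d,280+246/6,215+325/6,.0576))
print(tool_pt(d,280+243/6,215+65/6,.101), tool_pt(d,280+195/6,215+100/6,.101), tool_pt(d,280+296/6,215+100/6,.101))
# fingertips edges
for q in((112,145),(172,145),(325,145),(385,145)): print(tool_pt(d,280+q[0]/6,215+q[1]/6,.073))
M=R.from_rotvec(s["tool_rot"]).as_matrix();print(M.round(3))
E
```

```text
[-4.60308721e-04 -2.52086928e-05  5.76000000e-02]
[ 0.00460846 -0.00027759  0.101     ] [ 0.00086583 -0.00505857  0.101     ] [0.00085549 0.00499211 0.101     ]
[ 0.00823929 -0.01128225  0.073     ]
[ 0.0082603  -0.00622526  0.073     ]
[0.0082449  0.00663574 0.073     ]
[0.00821177 0.01169554 0.073     ]
[[ 0.333  0.942  0.046]
 [ 0.943 -0.333 -0.012]
 [ 0.004  0.047 -0.999]]
```

arm_command([
  [0,[0.001,0.016,0],0],
  [0,[0.001,0.016,-0.01],0],
  [0,[0.002,0.012,-0.015],0],
  [0,[0,0,-0.013],0],
  [0,[0,0,0],0],
])

```text
time: 6.92
tool_pos: [0.6055, 0.1232, 0.1885]
tool_rot: [2.543, 1.783, 0.039]
contact_force: [-0.5, -1.2, 0.3]
opening: 0.104
```

```bash
python3 look.py b2 "wrist" 240,140,400,300
```

```text
t 6.92 tcp [0.6055 0.1232 0.1885] xang 70.08 tilt [ 0.041 -0.015] F [-0.5 -1.2  0.3] op 0.104 q [-0.55  0.77  0.49  1.75 -0.49  0.71 -0.16]
```

View pics/b2_wrist.png

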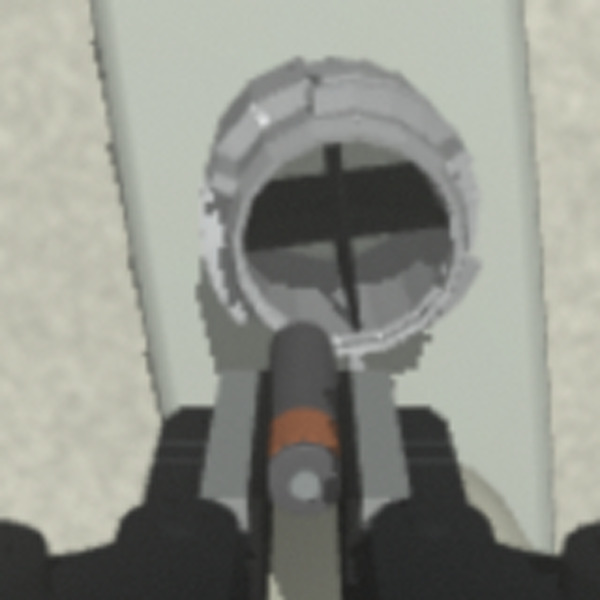

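```bash
cat > ov.py <<'E'
import sys,pickle
from h import *
n=sys.argv[1];x0,y0,x1,y1=map(int,sys.argv[2].split(","));NX,NY=map(float,sys.argv[3].split(","))
s,d=pickle.load(open(f"{n}_wrist.pkl","rb"));o,p,r=cam(d,s)
f=min(800/(x1-x0),600/(y1-y0));i=cv2.resize(d["pixels"][y0:y1,x0:x1,::-1],None,fx=f,fy=f,interpolation=cv2.INTER_CUBIC)
Q=lambda w:tuple(int(round(a)) for a in (p(w)-[x0,y0])*f+f/2)
a=np.radians(-13.1);ex=np.array([np.cos(a),np.sin(a),0]);ey=np.array([-np.sin(a),np.cos(a),0])
c=np.array([NX,NY,.074])
for rad,z,col in((.018,.074,(0,255,0)),(.018,.067,(255,128,0))):
    for t in np.arange(0,6.28,.06): cv2.circle(i,Q([NX+rad*np.cos(t),NY+rad*np.sin(t),z]),1,col,-1)
for sx in(1,-1):
    for sy in(1,-1):
        b=c+.00777*(sx*ex+sy*ey);b[2]=.067;cv2.circle(i,Q(b),3,(0,0,255),-1)
M=R.from_rotvec(s["tool_rot"]).as_matrix()
L=float(sys.argv[4]) if len(sys.argv)>4 else .1011
foot=s["tool_pos"]+M@np.array([-.0005,-.0001,L]);print("foot",foot.round(4))
for t in np.arange(0,6.28,.2): cv2.circle(i,Q(foot+M@np.array([.00525*np.cos(t),.00525*np.sin(t),0])),1,(255,0,255),-1)
cv2.imwrite(f"pics/{n}_ov.png",i)
E
python3 ov.py b2 240,140,400,300 .6223,.1318
```

```text
foot [0.6093 0.1212 0.0875]
```

View pics/b2_ov.png

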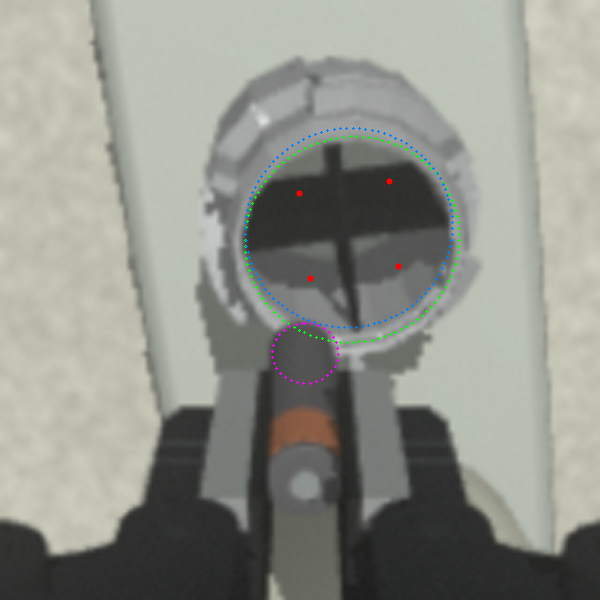

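arm_command([
  [0,[0.004,0.005,0],0],
  [0,[0,0,0],0],
])

```text
time: 7.22
tool_pos: [0.6108, 0.1276, 0.1898]
tool_rot: [2.543, 1.78, 0.042]
contact_force: [-0.4, -0.2, 0.4]
opening: 0.101
```

```bash
python3 look.py b3 "wrist"; python3 ov.py b3 240,140,400,300 .6223,.1318
```

```text
t 7.22 tcp [0.6108 0.1276 0.1898] xang 69.99 tilt [ 0.043 -0.015] F [-0.4 -0.2  0.4] op 0.101 q [-0.56  0.77  0.5   1.74 -0.49  0.72 -0.17]
foot [0.6149 0.1256 0.0888]
```

View pics/b3_ov.png

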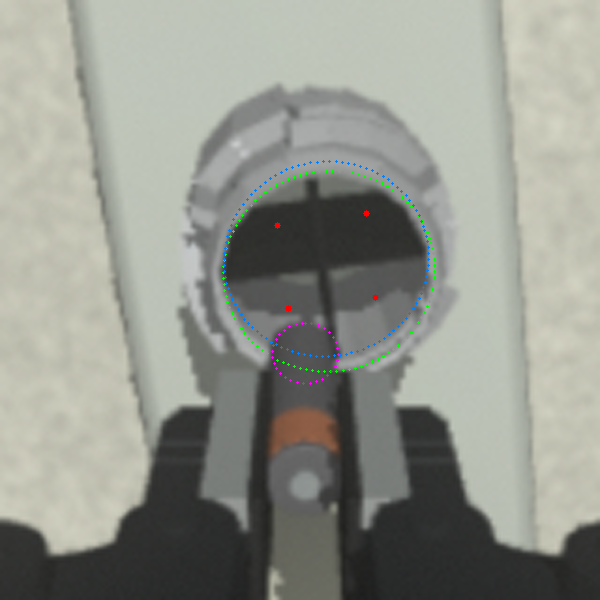

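arm_command([
  [0,[-0.002,0.0005,0],0],
  [0,[0,0,-0.012],0],
  [0,[0,0,-0.012],0],
  [0,[0,0,0],0],
])

```text
time: 7.78
tool_pos: [0.6082, 0.1272, 0.1643]
tool_rot: [2.544, 1.779, 0.041]
contact_force: [-0.0, -0.1, 0.2]
opening: 0.102
```

```bash
python3 look.py b4 "wrist"; python3 ov.py b4 240,140,400,300 .6223,.1318
```

```text
t 7.78 tcp [0.6082 0.1272 0.1643] xang 69.94 tilt [ 0.043 -0.015] F [-0.  -0.1  0.2] op 0.102 q [-0.54  0.8   0.47  1.76 -0.51  0.67 -0.15]
foot [0.6123 0.1253 0.0633]
```

View pics/b4_ov.png

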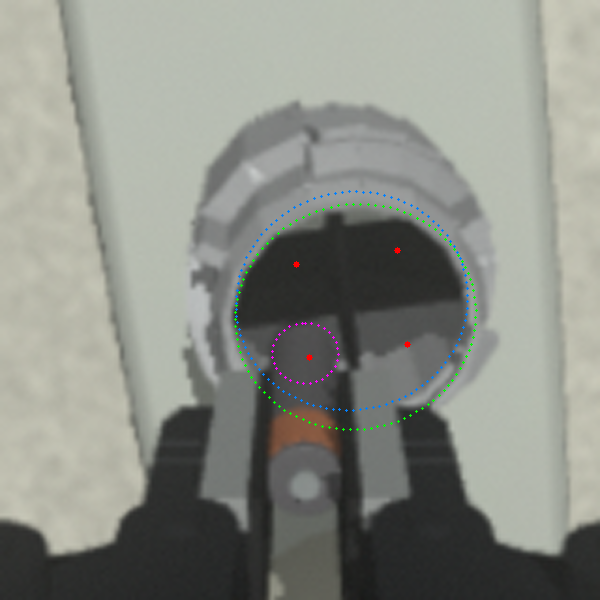

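arm_command([
  [0,[0.0005,0.0005,-0.01],0],
  [0,[0,0,0],0],
  [0.03,[0,0,0],0],
  [0.03,[0,0,0],0],
  [0.03,[0,0,0.015],0],
  [0.03,[0,0,0],0],
])

```text
time: 8.57
tool_pos: [0.61, 0.1276, 0.1711]
tool_rot: [2.543, 1.778, 0.045]
contact_force: [-0.7, -0.6, -0.7]
opening: 0.354
```

```bash
python3 look.py b5 "wrist" 220,120,420,320
```

```text
t 8.57 tcp [0.61   0.1276 0.1711] xang 69.92 tilt [ 0.046 -0.015] F [-0.7 -0.6 -0.7] op 0.354 q [-0.55  0.79  0.48  1.75 -0.51  0.68 -0.15]
```

View pics/b5_wrist.png

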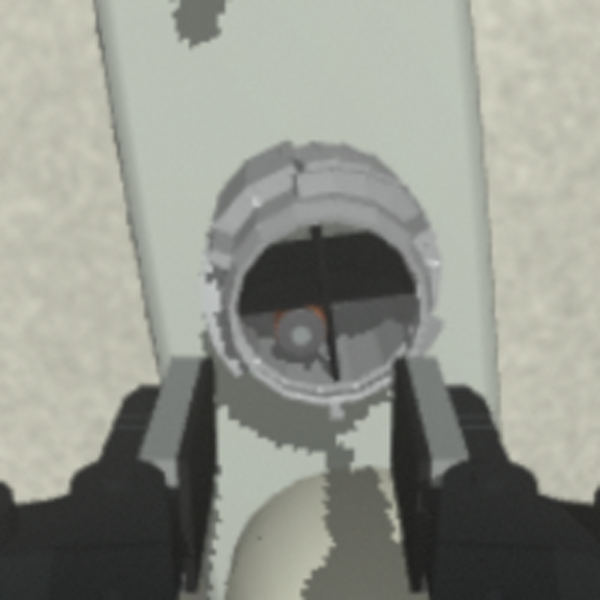

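arm_command([
  [0.03,[0,0,0.02],0],
  [0.03,[-0.018,-0.034,0.01],0.1],
  [0.03,[-0.018,-0.034,0],0.1],
  [0.03,[-0.018,-0.034,0],0.1],
  [0.03,[-0.018,-0.034,0],0.1],
  [0.03,[-0.018,-0.034,0],0.1],
  [0.03,[-0.018,-0.034,0],0.1],
  [0.03,[-0.018,-0.034,0],0.1],
])

```text
time: 9.62
tool_pos: [0.4805, -0.1125, 0.202]
tool_rot: [2.523, 1.805, 0.05]
contact_force: [0.5, 0.0, -0.1]
opening: 0.353
```

```bash
python3 look.py c1 ""
```

```text
t 9.62 tcp [ 0.4805 -0.1125  0.202 ] xang 71.16 tilt [ 0.049 -0.013] F [ 0.5  0.  -0.1] op 0.353 q [-0.1   0.59  0.4   2.09 -0.47  0.5   0.31]
```

arm_command([
  [0.03,[-0.004,-0.008,-0.015],0],
  [0.03,[-0.004,-0.008,-0.02],-0.3],
  [0.03,[0,0,-0.02],0],
  [0.03,[0,0,-0.015],0],
  [0.03,[0,0,0],0],
])

```text
time: 10.25
tool_pos: [0.4708, -0.1335, 0.1318]
tool_rot: [2.532, 1.786, 0.051]
contact_force: [-0.7, 0.7, -0.4]
opening: 0.348
```

```bash
python3 look.py c2 "wrist" 220,120,420,350
```

```text
t 10.25 tcp [ 0.4708 -0.1335  0.1318] xang 70.38 tilt [ 0.051 -0.016] F [-0.7  0.7 -0.4] op 0.348 q [ 0.04  0.7   0.26  2.14 -0.56  0.31  0.43]
```

View pics/c2_wrist.png

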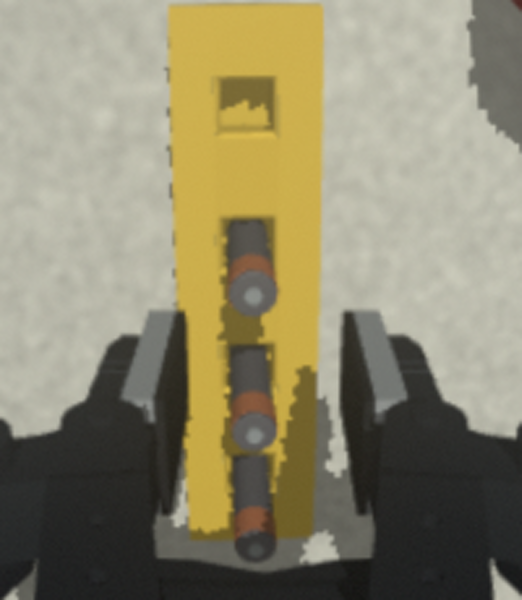

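arm_command([
  [0.022,[0,0,0.005],8],
  [0.022,[0,0,0],10.3],
  [0.022,[0,0,0],10.3],
  [0.022,[0,0,0],10.3],
  [0.022,[0,0,0],10.3],
  [0.022,[0,0,0],10.3],
  [0.022,[0,0,0],10.3],
  [0.022,[0,0,0],10.3],
])

```text
time: 11.3
tool_pos: [0.4741, -0.1347, 0.1443]
tool_rot: [0.722, 3.034, 0.085]
contact_force: [-0.4, 0.1, -1.0]
opening: 0.258
```

```bash
python3 look.py c3 ""
```

```text
t 11.3 tcp [ 0.4741 -0.1347  0.1443] xang 153.23 tilt [0.034 0.048] F [-0.4  0.1 -1. ] op 0.258 q [ 0.32  0.67 -0.1   2.09  0.03  0.36  1.32]
```

arm_command([
  [0.022,[-0.001,0.004,0],7.4],
  [0.022,[0,0,0],0],
  [0.022,[0,0,0],0],
])

```text
time: 11.68
tool_pos: [0.474, -0.132, 0.1464]
tool_rot: [0.523, 3.075, 0.083]
contact_force: [-0.7, 0.2, -0.1]
opening: 0.258
```

```bash
python3 look.py c4 "wrist" 220,120,420,350
```

```text
t 11.68 tcp [ 0.474  -0.132   0.1464] xang 160.69 tilt [0.03  0.049] F [-0.7  0.2 -0.1] op 0.258 q [ 0.34  0.66 -0.14  2.09  0.08  0.37  1.39]
```

View pics/c4_wrist.png

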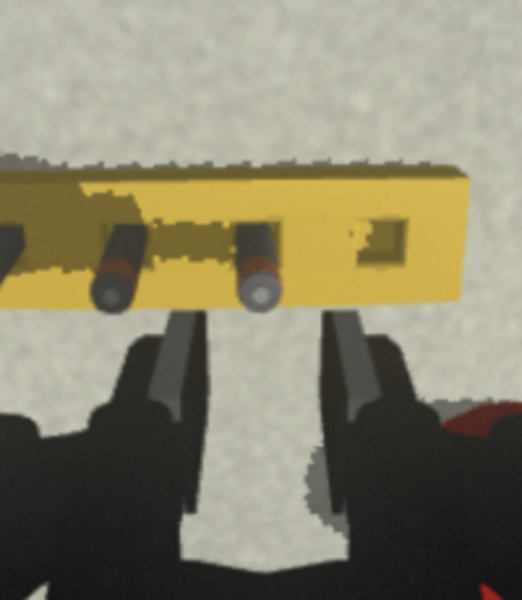

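Run:
```python
from h import *
import pickle;s,d=pickle.load(open("c4_wrist.pkl","rb"));o,p,r=cam(d,s)
f=2.609
for q in((261,292),(110,293)):
    w=onz(o,r(220+q[0]/f,120+q[1]/f),.0465);M=R.from_rotvec(s["tool_rot"]).as_matrix()
    print(w, M.T@(w-s["tool_pos"]))
# finger tip extents in tool frame at .073
for x in(150,175,207,322,345,378): print(tool_pt(d,220+x/f,120+315/f,.071)[:2])
```

```text
[ 0.47541109 -0.12733385  0.0465    ] [ 0.00145474 -0.00080757  0.10000134]
[ 0.46370736 -0.15975485  0.0465    ] [ 0.00177626 -0.0352203   0.09806247]
[ 0.00849081 -0.02205064]
[ 0.00854648 -0.01719889]
[ 0.00859619 -0.0110377 ]
[0.00857918 0.01095329]
[0.00853903 0.01537876]
[0.00845954 0.02177723]
```

arm_command([
  [0.022,[-0.0005,0.0015,-0.015],0],
  [0.022,[0,0,-0.015],0],
  [0.022,[0,0,-0.01],0],
  [0.022,[0,0,0],0],
])

```text
time: 12.22
tool_pos: [0.4729, -0.1301, 0.1027]
tool_rot: [0.525, 3.076, 0.082]
contact_force: [-0.3, -0.7, -0.2]
opening: 0.257
```

```bash
python3 look.py c5 "wrist" 220,120,420,350
```

```text
t 12.22 tcp [ 0.4729 -0.1301  0.1027] xang 160.61 tilt [0.028 0.049] F [-0.3 -0.7 -0.2] op 0.257 q [ 0.32  0.75 -0.12  2.11  0.09  0.27  1.38]
```

View pics/c5_wrist.png

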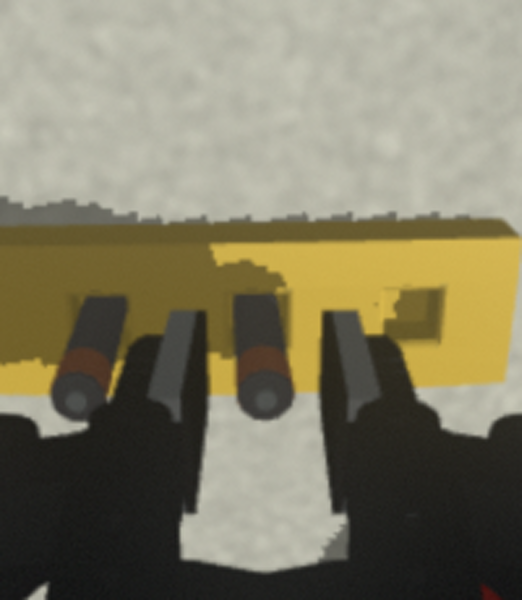

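arm_command([
  [0,[0,0,0],0],
  [0,[0,0,0],0],
  [0,[0,0,0],0],
  [0,[0,0,0.015],0],
  [0,[0,0,0.03],0],
  [0,[0,0,0.03],0],
  [0,[0,0,0.03],0],
])

```text
time: 13.15
tool_pos: [0.4724, -0.13, 0.2132]
tool_rot: [0.525, 3.077, 0.082]
contact_force: [0.9, 0.0, -1.0]
opening: 0.105
```

```bash
python3 look.py c6 "wrist" 220,120,420,350
```

```text
t 13.15 tcp [ 0.4724 -0.13    0.2132] xang 160.61 tilt [0.028 0.049] F [ 0.9  0.  -1. ] op 0.105 q [ 0.36  0.54 -0.16  2.05  0.06  0.54  1.4 ]
```

View pics/c6_wrist.png

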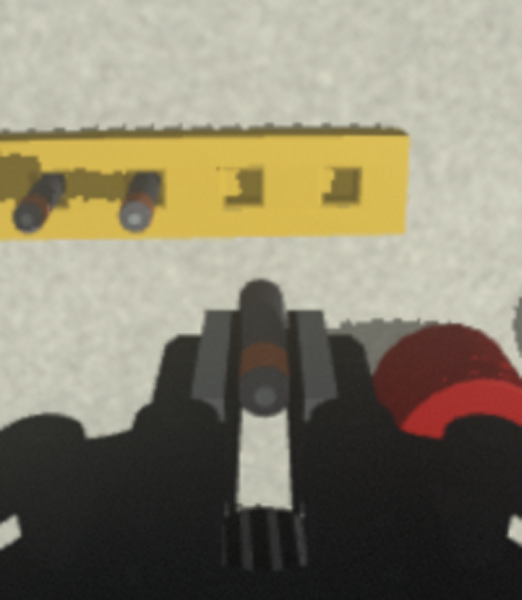

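Run:
```python
from h import *
import pickle;s,d=pickle.load(open("c6_wrist.pkl","rb"))
f=2.609;P=lambda x,y,z:tool_pt(d,220+x/f,120+y/f,z).round(4)
print(P(265,396,.057),P(262,280,.1005),P(241,297,.1005),P(283,297,.1005))
```

```text
[-0.0012  0.      0.057 ] [ 0.0042 -0.0006  0.1005] [ 0.     -0.0054  0.1005] [0.     0.0042 0.1005]
```

arm_command([
  [0,[0.019,0.031,0.005],0],
  [0,[0.019,0.031,0],0],
  [0,[0.019,0.031,0],0],
  [0,[0.019,0.031,0],0],
  [0,[0.019,0.031,0],0],
  [0,[0.019,0.031,0],0],
  [0,[0.015,0.025,0],0],
  [0,[0,0,0],0],
])

```text
time: 14.2
tool_pos: [0.6065, 0.0874, 0.2322]
tool_rot: [0.526, 3.058, 0.084]
contact_force: [-0.4, -0.3, 0.4]
opening: 0.106
```

```bash
python3 look.py c7 ""
```

```text
t 14.2 tcp [0.6065 0.0874 0.2322] xang 160.45 tilt [0.046 0.047] F [-0.4 -0.3  0.4] op 0.106 q [-0.1   0.64 -0.11  1.74  0.04  0.71  1.01]
```

arm_command([
  [0,[0.008,0.013,-0.01],0],
  [0,[0.008,0.013,-0.015],0],
  [0,[0.001,0.006,-0.015],0],
  [0,[0,0,0],0],
  [0,[0,0,0],0],
])

```text
time: 14.82
tool_pos: [0.623, 0.1186, 0.1888]
tool_rot: [0.53, 3.06, 0.08]
contact_force: [0.4, 0.0, -0.8]
opening: 0.106
```

```bash
sed -i 's/np.array(\[-.0005,-.0001,L\])/np.array([-.001,-.0006,L])/' ov.py; python3 look.py c8 "wrist"; python3 ov.py c8 240,140,400,300 .6223,.1318 .1005
```

```text
t 14.82 tcp [0.623  0.1186 0.1888] xang 160.29 tilt [0.043 0.045] F [ 0.4  0.  -0.8] op 0.106 q [-0.16  0.72 -0.09  1.71  0.05  0.66  0.96]
foot [0.6281 0.1222 0.0885]
```

View pics/c8_ov.png

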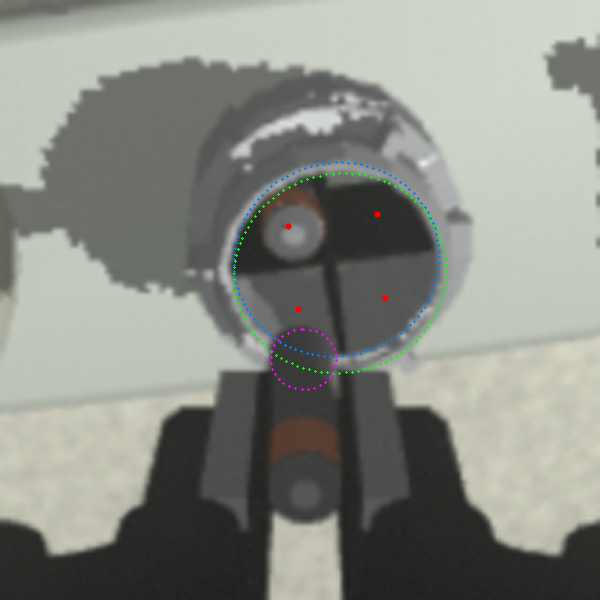

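arm_command([
  [0,[0,0,-0.01],0],
  [0,[0,0,-0.012],0],
  [0,[0,0,0],0],
])

```text
time: 15.25
tool_pos: [0.6229, 0.1175, 0.1659]
tool_rot: [0.533, 3.059, 0.079]
contact_force: [0.0, -0.2, -0.4]
opening: 0.106
```

```bash
python3 look.py c9 "wrist"; python3 ov.py c9 240,140,400,300 .6223,.1318 .1005
```

```text
t 15.25 tcp [0.6229 0.1175 0.1659] xang 160.2 tilt [0.044 0.044] F [ 0.  -0.2 -0.4] op 0.106 q [-0.16  0.76 -0.09  1.72  0.05  0.62  0.96]
foot [0.628  0.121  0.0656]
```

View pics/c9_ov.png

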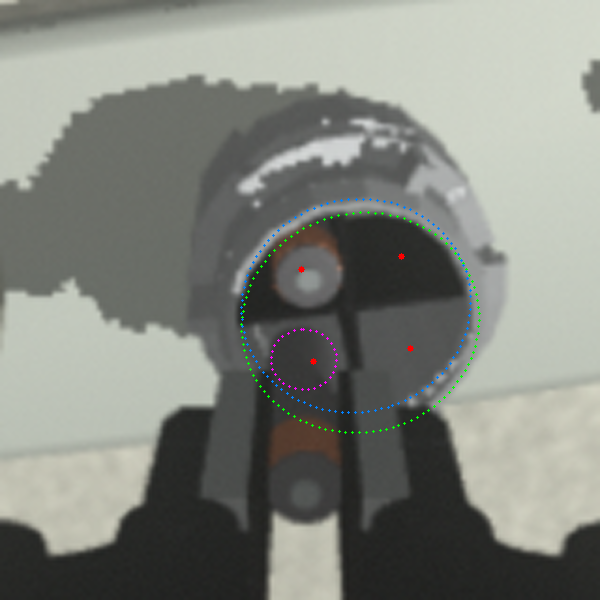

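arm_command([
  [0,[0,0.0012,-0.003],0],
  [0,[0,0,-0.008],0],
  [0,[0,0,0],0],
  [0.022,[0,0,0],0],
  [0.022,[0,0,0],0],
  [0.022,[0,0,0.015],0],
  [0.022,[0,0,0.015],0],
  [0.022,[0,0,0],0],
])

```text
time: 16.3
tool_pos: [0.6244, 0.1192, 0.1886]
tool_rot: [0.532, 3.055, 0.082]
contact_force: [0.2, -0.5, -0.4]
opening: 0.256
```

```bash
python3 look.py c10 "wrist" 220,120,420,320
```

```text
t 16.3 tcp [0.6244 0.1192 0.1886] xang 160.2 tilt [0.048 0.045] F [ 0.2 -0.5 -0.4] op 0.256 q [-0.16  0.73 -0.09  1.71  0.05  0.66  0.96]
```

View pics/c10_wrist.png

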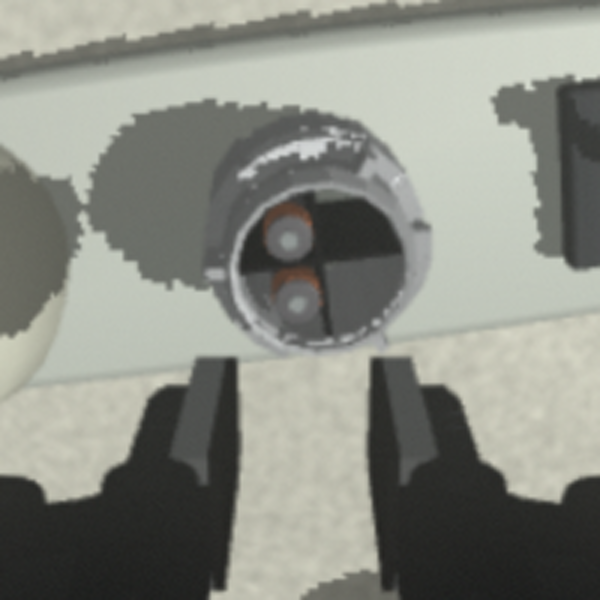

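arm_command([
  [0.03,[0,0,0.015],0],
  [0.03,[-0.0115,-0.0203,0],3.2],
  [0.03,[-0.0115,-0.0203,0],3.2],
  [0.03,[-0.0115,-0.0203,0],3.2],
  [0.03,[-0.0115,-0.0203,0],3.2],
  [0.03,[-0.0115,-0.0203,0],3.2],
  [0.03,[-0.0115,-0.0203,0],3.2],
  [0.03,[-0.0115,-0.0203,0],3.2],
])

```text
time: 17.35
tool_pos: [0.5428, -0.0246, 0.2087]
tool_rot: [-0.098, 3.106, 0.093]
contact_force: [0.5, -0.9, 0.2]
opening: 0.351
```

arm_command([
  [0.03,[-0.0115,-0.0203,0],3.2],
  [0.03,[-0.0115,-0.0203,0],3.2],
  [0.03,[-0.0115,-0.0203,0],3.2],
  [0.03,[-0.0115,-0.0203,0],3.2],
  [0.03,[-0.0115,-0.0203,0],3.2],
  [0.03,[-0.0115,-0.0203,0],3.2],
  [0.03,[-0.008,-0.015,0],3.2],
  [0.03,[-0.003,-0.005,0],0],
])

```text
time: 18.35
tool_pos: [0.461, -0.1743, 0.2139]
tool_rot: [-0.715, 3.033, 0.093]
contact_force: [0.1, 0.5, 0.4]
opening: 0.353
```

```bash
python3 look.py d1 ""
```

```text
t 18.35 tcp [ 0.461  -0.1743  0.2139] xang -153.54 tilt [0.01  0.063] F [0.1 0.5 0.4] op 0.353 q [ 0.63  0.58 -0.42  2.02  0.28  0.61  2.07]
```

arm_command([
  [0.03,[0.0025,0.01,-0.015],0],
  [0.03,[0,0,-0.017],0],
  [0.03,[0,0,-0.017],0],
  [0.03,[0,0,-0.015],0],
  [0.03,[0,0,0],0],
])

```text
time: 18.98
tool_pos: [0.4659, -0.1632, 0.1502]
tool_rot: [-0.708, 3.031, 0.088]
contact_force: [0.4, 0.6, -1.0]
opening: 0.352
```

```bash
python3 look.py d2 "wrist" 220,120,420,350
```

```text
t 18.98 tcp [ 0.4659 -0.1632  0.1502] xang -153.77 tilt [0.014 0.062] F [ 0.4  0.6 -1. ] op 0.352 q [ 0.55  0.68 -0.34  2.07  0.35  0.45  1.99]
```

View pics/d2_wrist.png

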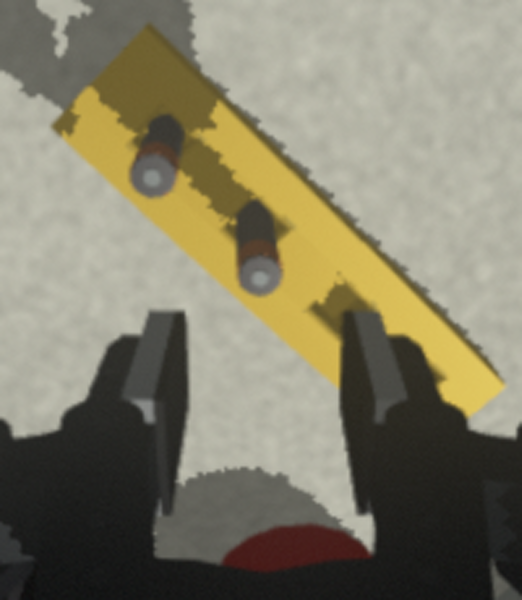

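Run:
```python
from h import *
import pickle;s,d=pickle.load(open("d2_wrist.pkl","rb"));o,p,r=cam(d,s)
f=2.609
for q in((260,278),(152,177)): print(onz(o,r(220+q[0]/f,120+q[1]/f),.0465))
```

```text
[ 0.46454436 -0.15927418  0.0465    ]
[ 0.45297877 -0.19157766  0.0465    ]
```

arm_command([
  [0.03,[-0.0027,-0.001,-0.012],0],
  [0.03,[0,0,-0.015],0],
  [0.03,[0,0,-0.015],0],
  [0.03,[0,0,-0.004],0],
  [0.03,[0,0,0],0],
])

```text
time: 19.65
tool_pos: [0.4638, -0.1645, 0.1021]
tool_rot: [-0.706, 3.029, 0.086]
contact_force: [0.4, -0.3, -0.2]
opening: 0.351
```

```bash
python3 look.py d3 "wrist" 220,120,420,350
```

```text
t 19.65 tcp [ 0.4638 -0.1645  0.1021] xang -153.8 tilt [0.017 0.061] F [ 0.4 -0.3 -0.2] op 0.351 q [ 0.5   0.76 -0.28  2.09  0.4   0.33  1.95]
```

View pics/d3_wrist.png

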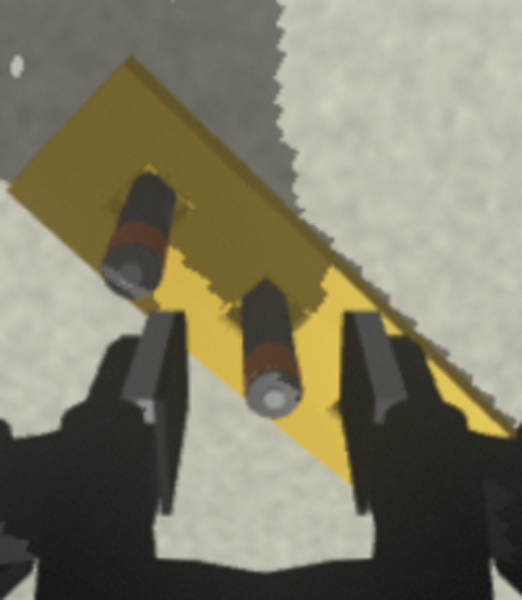

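arm_command([
  [0.03,[-0.0006,0.0013,0],0],
  [0,[0,0,0],0],
  [0,[0,0,0],0],
  [0,[0,0,0],0],
  [0,[0,0,0],0],
  [0,[0,0,0.015],0],
  [0,[0,0,0.02],0],
  [0,[0,0,0.02],0],
])

```text
time: 20.7
tool_pos: [0.4632, -0.163, 0.1605]
tool_rot: [-0.707, 3.029, 0.086]
contact_force: [-0.7, 0.9, 1.0]
opening: 0.107
```

```bash
python3 look.py d4 "wrist" 220,120,420,350
```

```text
t 20.7 tcp [ 0.4632 -0.163   0.1605] xang -153.78 tilt [0.017 0.061] F [-0.7  0.9  1. ] op 0.107 q [ 0.56  0.66 -0.36  2.07  0.35  0.47  1.99]
```

View pics/d4_wrist.png

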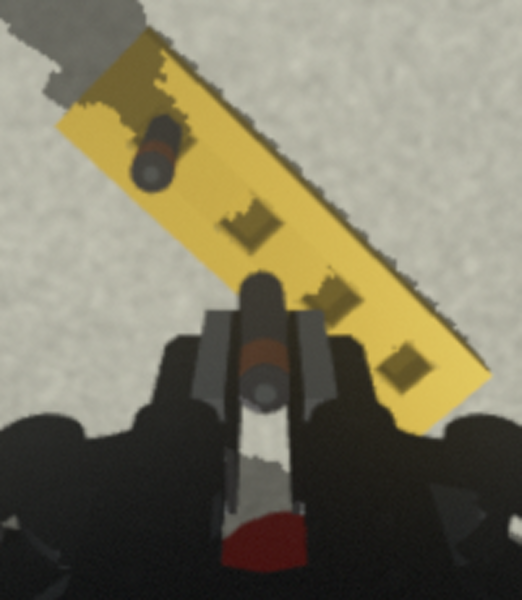

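Run:
```python
from h import *
import pickle;s,d=pickle.load(open("d4_wrist.pkl","rb"))
f=2.609;P=lambda x,y,z:tool_pt(d,220+x/f,120+y/f,z).round(4)
print(P(265,391,.056),P(262,270,.0995),P(241,287,.0995),P(283,287,.0995))
M=R.from_rotvec(s["tool_rot"]).as_matrix();print("footoff",M@np.array([-.0007,-.0005,.0995]))
```

```text
[0.0006 0.0002 0.056 ] [ 0.0072 -0.0005  0.0995] [ 0.0031 -0.0052  0.0995] [0.0031 0.0043 0.0995]
footoff [ 0.00251988  0.00591255 -0.09929593]
```

arm_command([
  [0,[0,0,0.02],0],
  [0,[0.005,0.009,0.025],0],
  [0,[0.0105,0.019,0],0],
  [0,[0.0105,0.019,0],0],
  [0,[0.0105,0.019,0],0],
  [0,[0.0105,0.019,0],0],
  [0,[0.0105,0.019,0],0],
  [0,[0.0105,0.019,0],0],
])

```text
time: 21.75
tool_pos: [0.5331, -0.0393, 0.2145]
tool_rot: [-0.698, 3.024, 0.076]
contact_force: [-0.2, 0.2, -0.4]
opening: 0.102
```

arm_command([
  [0,[0.0105,0.019,0],0],
  [0,[0.0105,0.019,0],0],
  [0,[0.0105,0.019,0],0],
  [0,[0.0105,0.019,0],0],
  [0,[0.0105,0.019,0],0],
  [0,[0.0105,0.019,0],0],
  [0,[0.0105,0.019,0],0],
  [0,[0.005,0.01,0],0],
])

```text
time: 22.75
tool_pos: [0.6141, 0.1106, 0.2174]
tool_rot: [-0.699, 3.022, 0.075]
contact_force: [0.2, -0.6, -0.1]
opening: 0.102
```

```bash
python3 look.py d5 ""
```

```text
t 22.75 tcp [0.6141 0.1106 0.2174] xang -154.01 tilt [0.027 0.056] F [ 0.2 -0.6 -0.1] op 0.102 q [ 0.02  0.7  -0.36  1.7   0.26  0.75  1.58]
```

arm_command([
  [0,[0.008,0.011,-0.01],0],
  [0,[0.008,0.011,-0.012],0],
  [0,[0,0,-0.008],0],
  [0,[0,0,0],0],
  [0,[0,0,0],0],
])

```text
time: 23.38
tool_pos: [0.6303, 0.1328, 0.1837]
tool_rot: [-0.698, 3.025, 0.074]
contact_force: [1.1, 0.2, -0.4]
opening: 0.105
```

```bash
sed -i 's/np.array(\[-.001,-.0006,L\])/np.array([.002,-.0005,L])/' ov.py; python3 look.py d6 "wrist"; python3 ov.py d6 240,140,400,300 .6221,.1316 .0995
```

```text
t 23.38 tcp [0.6303 0.1328 0.1837] xang -154.05 tilt [0.024 0.054] F [ 1.1  0.2 -0.4] op 0.105 q [-0.03  0.77 -0.33  1.66  0.28  0.72  1.54]
foot [0.6311 0.1369 0.0843]
```

View pics/d6_ov.png

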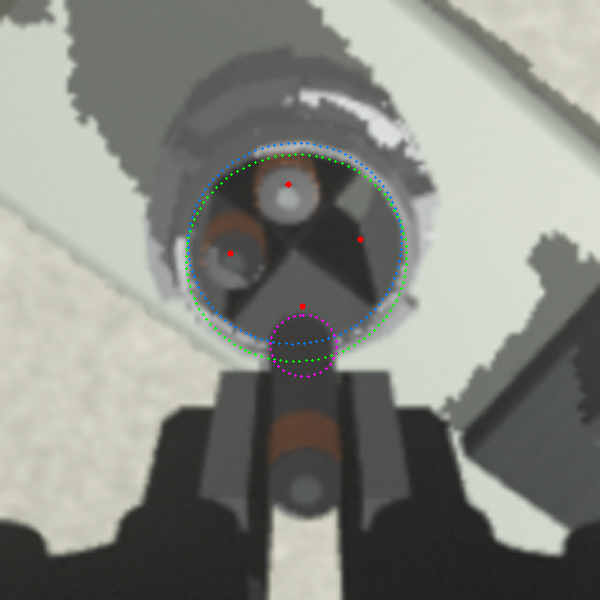

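arm_command([
  [0,[0.0003,0.0004,-0.01],0],
  [0,[0,0,-0.01],0],
  [0,[0,0,0],0],
])

```text
time: 23.8
tool_pos: [0.6305, 0.132, 0.1628]
tool_rot: [-0.696, 3.026, 0.072]
contact_force: [0.7, -0.0, 0.6]
opening: 0.101
```

```bash
python3 look.py d7 "wrist"; python3 ov.py d7 240,140,400,300 .6221,.1316 .0995
```

```text
t 23.8 tcp [0.6305 0.132  0.1628] xang -154.12 tilt [0.025 0.053] F [ 0.7 -0.   0.6] op 0.101 q [-0.04  0.79 -0.32  1.67  0.29  0.68  1.53]
foot [0.6314 0.136  0.0634]
```

View pics/d7_ov.png

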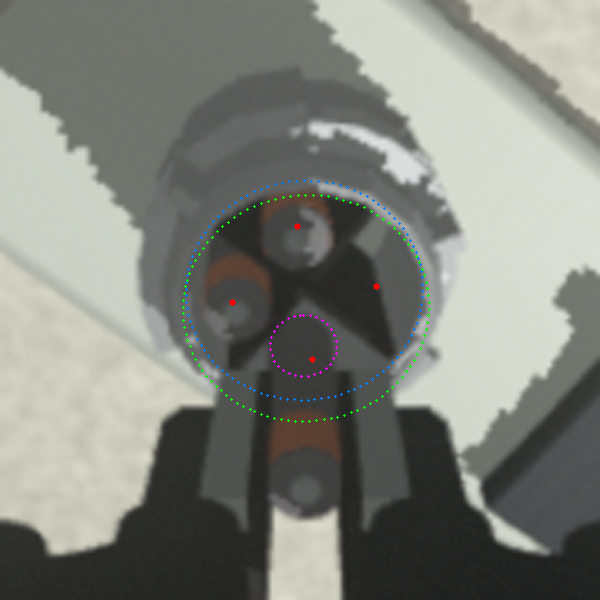

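Foot is below the wall top, within the bay (needs +1 mm y). Lower and release.

arm_command([
  [0,[0.0002,0.0012,-0.003],0],
  [0,[0,0,-0.007],0],
  [0,[0,0,0],0],
  [0.025,[0,0,0],0],
  [0.025,[0,0,0],0],
  [0.025,[0,0,0.015],0],
  [0.025,[0,0,0.015],0],
  [0.025,[0,0,0.005],0],
])

```text
time: 24.85
tool_pos: [0.6318, 0.1339, 0.1912]
tool_rot: [-0.696, 3.022, 0.073]
contact_force: [0.4, -0.3, -0.4]
opening: 0.291
```

```bash
python3 look.py d8 "wrist" 220,120,420,320
```

```text
t 24.85 tcp [0.6318 0.1339 0.1912] xang -154.11 tilt [0.028 0.054] F [ 0.4 -0.3 -0.4] op 0.291 q [-0.03  0.76 -0.34  1.65  0.28  0.73  1.54]
```

View pics/d8_wrist.png

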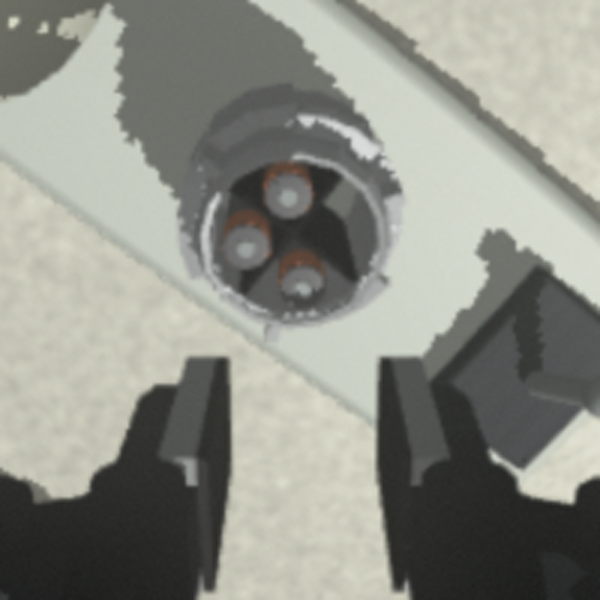

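arm_command([
  [0.03,[-0.005,-0.009,0.015],0],
  [0.03,[-0.0113,-0.0206,0],0],
  [0.03,[-0.0113,-0.0206,0],0],
  [0.03,[-0.0113,-0.0206,0],0],
  [0.03,[-0.0113,-0.0206,0],0],
  [0.03,[-0.0113,-0.0206,0],0],
  [0.03,[-0.0113,-0.0206,0],0],
  [0.03,[-0.0113,-0.0206,0],0],
])

```text
time: 25.9
tool_pos: [0.5436, -0.0268, 0.2128]
tool_rot: [-0.695, 3.019, 0.068]
contact_force: [0.1, -0.4, 1.4]
opening: 0.354
```

arm_command([
  [0.03,[-0.0113,-0.0206,0],0],
  [0.03,[-0.0113,-0.0206,0],0],
  [0.03,[-0.0113,-0.0206,0],0],
  [0.03,[-0.0113,-0.0206,0],0],
  [0.03,[-0.0113,-0.0206,0],0],
  [0.03,[-0.0113,-0.0206,0],0],
  [0.03,[-0.0113,-0.0206,0],0],
  [0.03,[-0.005,-0.01,0],0],
])

```text
time: 26.9
tool_pos: [0.4524, -0.1921, 0.2183]
tool_rot: [-0.685, 3.022, 0.057]
contact_force: [-0.1, 0.2, -0.8]
opening: 0.351
```

```bash
python3 look.py e1 ""
```

```text
t 26.9 tcp [ 0.4524 -0.1921  0.2183] xang -154.49 tilt [0.033 0.045] F [-0.1  0.2 -0.8] op 0.351 q [ 0.66  0.56 -0.42  2.04  0.3   0.59  2.07]
```

arm_command([
  [0.03,[-0.0017,-0.003,-0.015],0],
  [0.03,[0,0,-0.017],0],
  [0.03,[0,0,-0.017],0],
  [0.03,[0,0,-0.017],0],
  [0.03,[0,0,-0.015],0],
  [0.03,[0,0,0],0],
  [0.03,[0,0,0],0],
])

```text
time: 27.78
tool_pos: [0.4514, -0.1911, 0.132]
tool_rot: [-0.692, 3.02, 0.062]
contact_force: [0.3, -0.7, -1.1]
opening: 0.352
```

```bash
python3 look.py e2 "wrist" 220,120,420,350
```

```text
t 27.77 tcp [ 0.4514 -0.1911  0.132 ] xang -154.21 tilt [0.033 0.049] F [ 0.3 -0.7 -1.1] op 0.352 q [ 0.58  0.7  -0.31  2.1   0.39  0.38  2.  ]
```

View pics/e2_wrist.png

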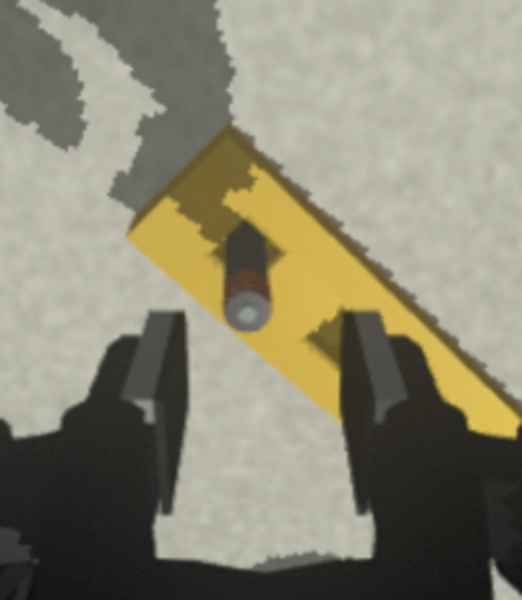

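arm_command([
  [0.03,[-0.0007,-0.0043,-0.008],0],
  [0.03,[0,0,-0.012],0],
  [0.03,[0,0,-0.01],0],
  [0.03,[0,0,0],0],
])

```text
time: 28.32
tool_pos: [0.4509, -0.1962, 0.1007]
tool_rot: [-0.691, 3.018, 0.06]
contact_force: [-0.7, 0.8, -1.2]
opening: 0.353
```

```bash
python3 look.py e3 "wrist" 220,120,420,350
```

```text
t 28.32 tcp [ 0.4509 -0.1962  0.1007] xang -154.25 tilt [0.035 0.048] F [-0.7  0.8 -1.2] op 0.353 q [ 0.56  0.76 -0.26  2.1   0.43  0.3   1.98]
```

View pics/e3_wrist.png

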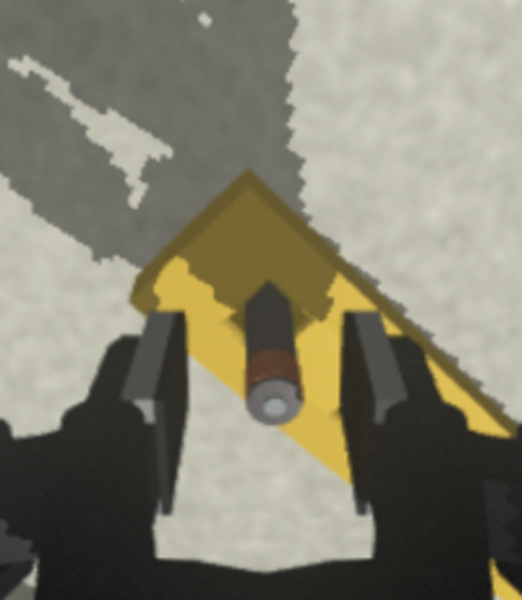

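arm_command([
  [0.03,[-0.0006,0.0015,0],0],
  [0,[0,0,0],0],
  [0,[0,0,0],0],
  [0,[0,0,0],0],
  [0,[0,0,0],0],
  [0,[0,0,0.015],0],
  [0,[0,0,0.02],0],
  [0,[0,0,0.02],0],
])

```text
time: 29.38
tool_pos: [0.4503, -0.1942, 0.1589]
tool_rot: [-0.692, 3.018, 0.061]
contact_force: [-0.1, 0.3, 0.2]
opening: 0.105
```

```bash
python3 look.py e4 "wrist" 220,120,420,350
```

```text
t 29.38 tcp [ 0.4503 -0.1942  0.1589] xang -154.2 tilt [0.034 0.048] F [-0.1  0.3  0.2] op 0.105 q [ 0.62  0.66 -0.35  2.08  0.38  0.44  2.02]
```

View pics/e4_wrist.png

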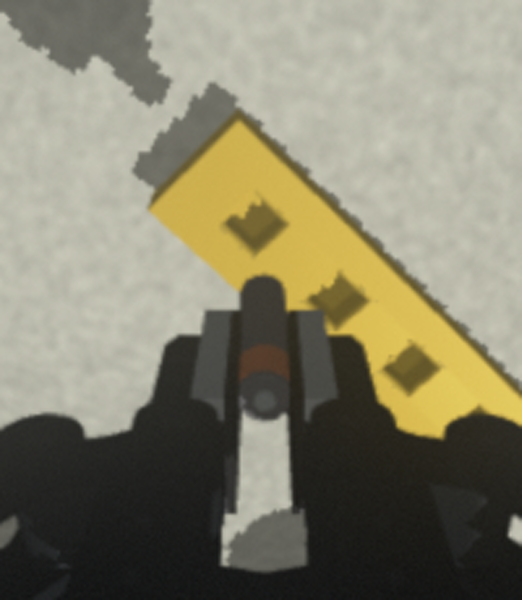

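Run:
```python
from h import *
f=2.609
import pickle;s,d=pickle.load(open("e4_wrist.pkl","rb"))
P=lambda x,y,z:tool_pt(d,220+x/f,120+y/f,z).round(4)
print(P(265,398,.055),P(262,274,.0985),P(241,291,.0985),P(284,291,.0985))
```

```text
[-0.0003  0.0001  0.055 ] [ 0.0066 -0.0005  0.0985] [ 0.0025 -0.0052  0.0985] [0.0025 0.0045 0.0985]
```

arm_command([
  [0,[0,0,0.02],0],
  [0,[0.005,0.01,0.025],0],
  [0,[0.0103,0.0208,0.007],0],
  [0,[0.0103,0.0208,0],0],
  [0,[0.0103,0.0208,0],0],
  [0,[0.0103,0.0208,0],0],
  [0,[0.0103,0.0208,0],0],
  [0,[0.0103,0.0208,0],0],
])

```text
time: 30.42
tool_pos: [0.5188, -0.0587, 0.2203]
tool_rot: [-0.682, 3.013, 0.049]
contact_force: [0.8, 0.4, 0.4]
opening: 0.105
```

arm_command([
  [0,[0.0103,0.0208,0],0],
  [0,[0.0103,0.0208,0],0],
  [0,[0.0103,0.0208,0],0],
  [0,[0.0103,0.0208,0],0],
  [0,[0.0103,0.0208,0],0],
  [0,[0.0103,0.0208,0],0],
  [0,[0.0103,0.0208,0],0],
  [0,[0.005,0.01,0],0],
])

```text
time: 31.42
tool_pos: [0.5972, 0.103, 0.2243]
tool_rot: [-0.684, 3.01, 0.049]
contact_force: [-0.2, -0.3, -0.2]
opening: 0.107
```

```bash
python3 look.py e5 ""
```

```text
t 31.43 tcp [0.5972 0.103  0.2243] xang -154.43 tilt [0.046 0.043] F [-0.2 -0.3 -0.2] op 0.107 q [ 0.02  0.66 -0.35  1.76  0.28  0.72  1.55]
```

arm_command([
  [0,[0.006,0.013,-0.01],0],
  [0,[0.006,0.013,-0.012],0],
  [0,[0.003,0.008,-0.012],0],
  [0,[0,0,0],0],
  [0,[0,0,0],0],
])

```text
time: 32.05
tool_pos: [0.6119, 0.1375, 0.1867]
tool_rot: [-0.683, 3.014, 0.046]
contact_force: [0.3, -0.5, 0.4]
opening: 0.102
```

```bash
sed -i 's/np.array(\[.002,-.0005,L\])/np.array([.0015,-.0005,L])/' ov.py; python3 look.py e6 "wrist"; python3 ov.py e6 240,140,400,300 .6221,.1316 .0985
```

```text
t 32.05 tcp [0.6119 0.1375 0.1867] xang -154.48 tilt [0.043 0.04 ] F [ 0.3 -0.5  0.4] op 0.102 q [-0.05  0.74 -0.32  1.72  0.31  0.68  1.49]
foot [0.615  0.1404 0.0883]
```

View pics/e6_ov.png

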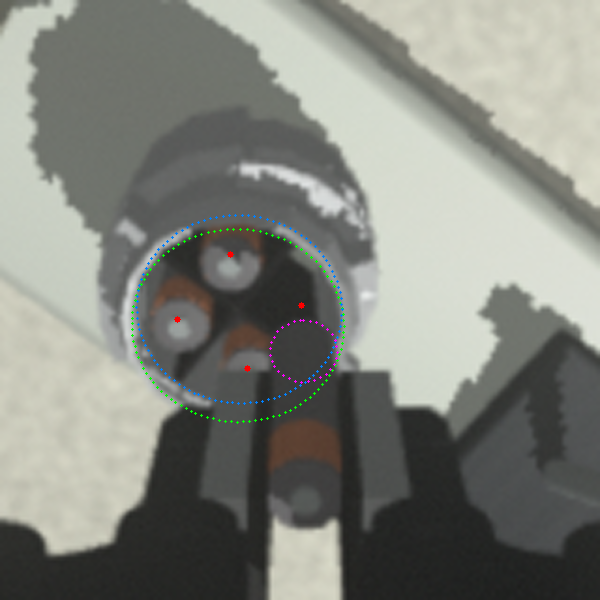

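arm_command([
  [0,[0.0014,0,0],0],
  [0,[0,0.0005,-0.012],0],
  [0,[0,0,-0.012],0],
  [0,[0,0,0],0],
])

```text
time: 32.6
tool_pos: [0.6134, 0.1365, 0.1616]
tool_rot: [-0.68, 3.014, 0.045]
contact_force: [0.0, 0.4, 0.4]
opening: 0.104
```

```bash
python3 look.py e7 "wrist"; python3 ov.py e7 240,140,400,300 .6221,.1316 .0985
```

```text
t 32.6 tcp [0.6134 0.1365 0.1616] xang -154.59 tilt [0.043 0.04 ] F [0.  0.4 0.4] op 0.104 q [-0.06  0.77 -0.31  1.73  0.32  0.63  1.48]
foot [0.6165 0.1393 0.0632]
```

View pics/e7_ov.png

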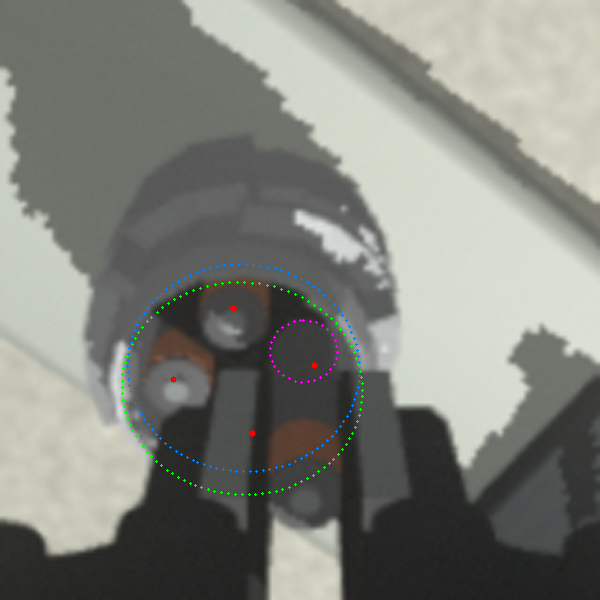

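arm_command([
  [0,[0,0.0012,-0.003],0],
  [0,[0,0,-0.006],0],
  [0,[0,0,0],0],
  [0.025,[0,0,0],0],
  [0.025,[0,0,0],0],
  [0.025,[0,0,0.015],0],
  [0.025,[0,0,0.015],0],
  [0.025,[0,0,0.005],0],
])

```text
time: 33.65
tool_pos: [0.6145, 0.1384, 0.1912]
tool_rot: [-0.68, 3.011, 0.046]
contact_force: [0.4, -0.4, 0.4]
opening: 0.291
```

```bash
python3 look.py e8 "wrist" 220,120,420,320
```

```text
t 33.65 tcp [0.6145 0.1384 0.1912] xang -154.57 tilt [0.047 0.041] F [ 0.4 -0.4  0.4] op 0.291 q [-0.05  0.73 -0.33  1.71  0.3   0.69  1.49]
```

View pics/e8_wrist.png

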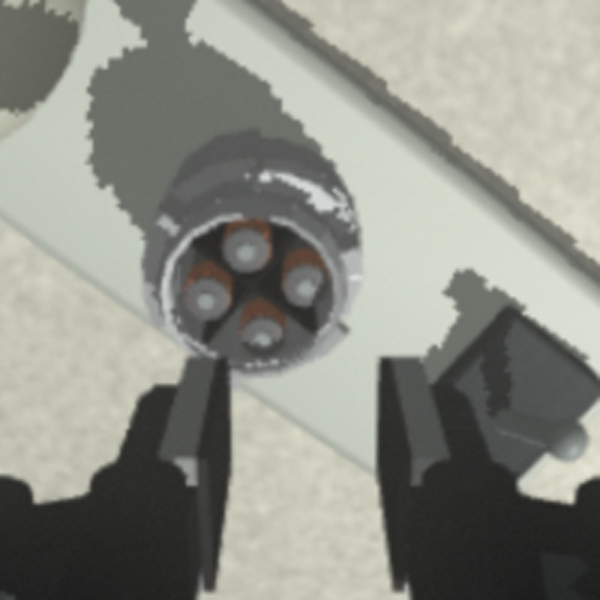

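```bash
python3 look.py f1 "scene,side"
```

```text
t 33.7 tcp [0.6147 0.1385 0.1915] xang -154.57 tilt [0.047 0.041] F [-0.5  1.2  0.5] op 0.295 q [-0.05  0.73 -0.33  1.71  0.3   0.69  1.49]
```

View pics/f1_scene.png

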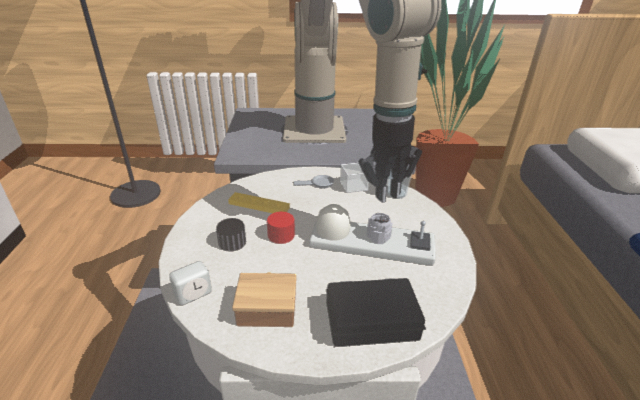

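View pics/f1_side.png

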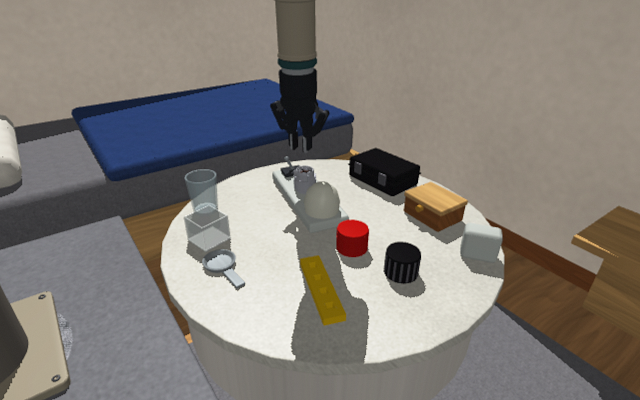

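arm_command([
  [0.06,[0,0,0.02],-8],
  [0.085,[0,-0.01,0.015],-8],
  [0.085,[0,-0.02,0],-8],
  [0.085,[0,-0.02,0],-8],
  [0.085,[0,-0.02,0],-8],
  [0.085,[0,-0.02,0],-8],
  [0.085,[0,-0.02,0],-8],
  [0.085,[0,-0.02,0],-8],
])

```text
time: 34.8
tool_pos: [0.6108, 0.0062, 0.2219]
tool_rot: [1.067, 2.898, -0.002]
contact_force: [-0.4, 0.4, 0.1]
opening: 0.996
```

arm_command([
  [0.085,[0,-0.02,0],-8],
  [0.085,[0,-0.02,0],-8],
  [0.085,[0,-0.02,0],-8],
  [0.085,[0,-0.02,0],-8],
  [0.085,[0,-0.02,0],-8],
  [0.085,[0,-0.02,0],-8],
  [0.085,[0,-0.02,0],-8],
  [0.085,[0,-0.02,0],0],
])

```text
time: 35.8
tool_pos: [0.6079, -0.1576, 0.2175]
tool_rot: [2.344, 2.033, -0.047]
contact_force: [-0.8, -0.6, -0.1]
opening: 0.997
```

```bash
python3 look.py f2 "wrist"
```

```text
t 35.8 tcp [ 0.6079 -0.1576  0.2175] xang 81.86 tilt [ 0.002 -0.049] F [-0.8 -0.6 -0.1] op 0.997 q [ 0.01  0.71  0.29  1.68 -0.2   0.77  0.24]
```

View pics/f2_wrist.png

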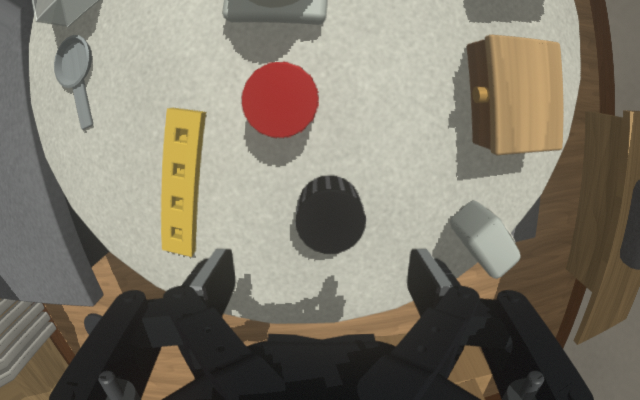

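```bash
cat > capfit.py <<'E'
import sys,pickle
from h import *
n,u0,v0=sys.argv[1],int(sys.argv[2]),int(sys.argv[3]);W=int(sys.argv[4]) if len(sys.argv)>4 else 60
s,d=pickle.load(open(f"{n}_wrist.pkl","rb"));o,p,r=cam(d,s)
g=cv2.cvtColor(d["pixels"],cv2.COLOR_RGB2GRAY)
m=(g<55).astype(np.uint8);k=np.zeros_like(m);k[v0-W:v0+W,u0-W:u0+W]=1;m*=k
nl,l,st,c=cv2.connectedComponentsWithStats(m);L=l[v0,u0];cn,_=cv2.findContours((l==L).astype(np.uint8),0,cv2.CHAIN_APPROX_NONE)
q=max(cn,key=cv2.contourArea)[:,0].astype(float);print(st[L])
cx=np.array([onz(o,r(*a),.046)[:2] for a in q])
from scipy.optimize import least_squares
c=cx.mean(0);keep=np.ones(len(cx),bool)
for it in range(6):
    f=least_squares(lambda t:np.hypot(*(cx[keep]-t[:2]).T)-.030,c,loss="soft_l1",f_scale=.0005);c=f.x
    e=np.hypot(*(cx-c).T)-.030;keep=np.abs(e)<.0015
print("cap",c.round(4),keep.sum(),len(cx),np.percentile(e,[5,50,95]).round(4))
h=cx.mean(0);v=cx-c;ang=np.degrees(np.arctan2(v[:,1],v[:,0]))[keep];print(np.histogram(ang,8,(-180,180))[0])
E
python3 capfit.py f2 330 220
```

```text
[ 296  177   69   76 3747]
cap [ 0.6117 -0.1854] 143 292 [-0.0034  0.0001  0.0069]
[ 1 23 24 24 26 19 25  1]
```

arm_command([
  [0.085,[0.001,-0.009,-0.012],0],
  [0.085,[0.001,-0.009,-0.017],0],
  [0.085,[0.0015,-0.009,-0.017],0],
  [0.085,[0,0,-0.017],0],
  [0.085,[0,0,-0.012],0],
  [0.085,[0,0,0],0],
])

```text
time: 36.6
tool_pos: [0.6099, -0.1884, 0.135]
tool_rot: [2.343, 2.037, -0.051]
contact_force: [-0.0, -0.3, 0.7]
opening: 0.993
```

```bash
python3 look.py f3 "wrist"
```

```text
t 36.6 tcp [ 0.6099 -0.1884  0.135 ] xang 82.0 tilt [-0.001 -0.049] F [-0.  -0.3  0.7] op 0.993 q [ 0.09  0.83  0.25  1.69 -0.23  0.63  0.3 ]
```

View pics/f3_wrist.png

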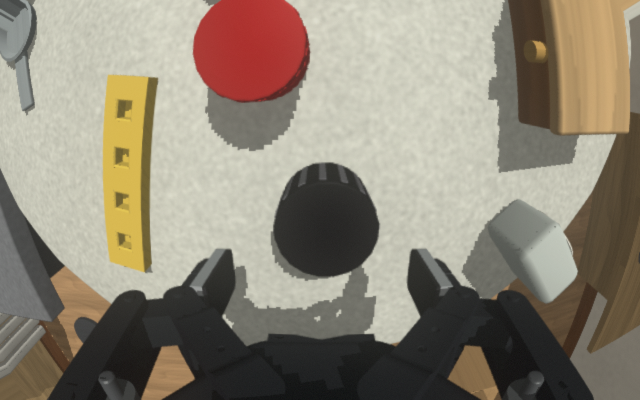

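```bash
python3 capfit.py f3 326 230 75
```

```text
[ 275  164  103  112 8318]
cap [ 0.6121 -0.1859] 204 394 [-0.003  -0.0001  0.0061]
[ 5 37 35 35 39 31 22  0]
```

arm_command([
  [0.085,[0.0021,0.0027,-0.01],0],
  [0.085,[0,0,-0.015],0],
  [0.085,[0,0,-0.015],0],
  [0.085,[0,0,-0.01],0],
  [0.085,[0,0,0],0],
  [0.085,[0,0,0],0],
])

```text
time: 37.4
tool_pos: [0.6132, -0.1849, 0.0829]
tool_rot: [2.341, 2.037, -0.048]
contact_force: [0.2, -0.1, 0.6]
opening: 0.995
```

```bash
python3 look.py f4 "wrist"
```

```text
t 37.4 tcp [ 0.6132 -0.1849  0.0829] xang 82.07 tilt [ 0.002 -0.049] F [ 0.2 -0.1  0.6] op 0.995 q [ 0.1   0.91  0.22  1.7  -0.25  0.54  0.31]
```

View pics/f4_wrist.png

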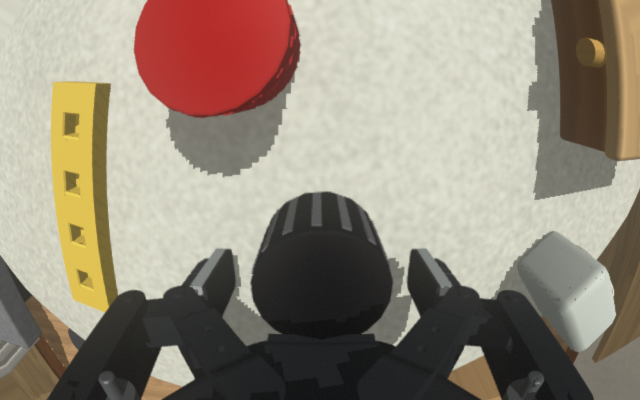

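arm_command([
  [0.05,[0,-0.0008,0],0],
  [0.05,[0,0,0],0],
  [0.05,[0,0,0],0],
  [0.05,[0,0,0],0],
  [0.05,[0,0,0],0],
], grip_force=40)

```text
time: 38.08
tool_pos: [0.6136, -0.1859, 0.0841]
tool_rot: [2.34, 2.036, -0.047]
contact_force: [-0.4, -0.6, -1.2]
opening: 0.694
```

```bash
python3 look.py f5 "wrist" 200,140,440,380
```

```text
t 38.08 tcp [ 0.6136 -0.1859  0.0841] xang 82.06 tilt [ 0.003 -0.049] F [-0.4 -0.6 -1.2] op 0.694 q [ 0.1   0.91  0.22  1.7  -0.25  0.54  0.31]
```

View pics/f5_wrist.png

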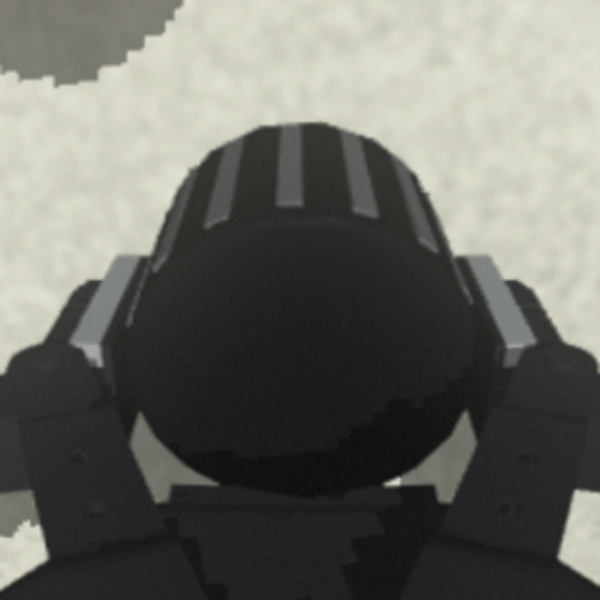

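arm_command([
  [0.05,[0,0,0.01],0],
  [0.05,[0,0,0.02],0],
  [0.05,[0,0,0.025],0],
  [0.05,[0,0,0.025],0],
  [0.05,[0,0,0.025],0],
  [0.05,[0,0,0.02],0],
  [0.05,[0,0.01,0],0],
  [0.05,[0.0005,0.02,0],0],
])

```text
time: 39.12
tool_pos: [0.6142, -0.1568, 0.2216]
tool_rot: [2.339, 2.028, -0.041]
contact_force: [0.1, 0.5, -1.2]
opening: 0.691
```

```bash
python3 look.py g1 "scene,wrist"
```

```text
t 39.12 tcp [ 0.6142 -0.1568  0.2216] xang 81.83 tilt [ 0.01  -0.052] F [ 0.1  0.5 -1.2] op 0.691 q [ 0.01  0.71  0.3   1.67 -0.2   0.78  0.24]
```

View pics/g1_scene.png

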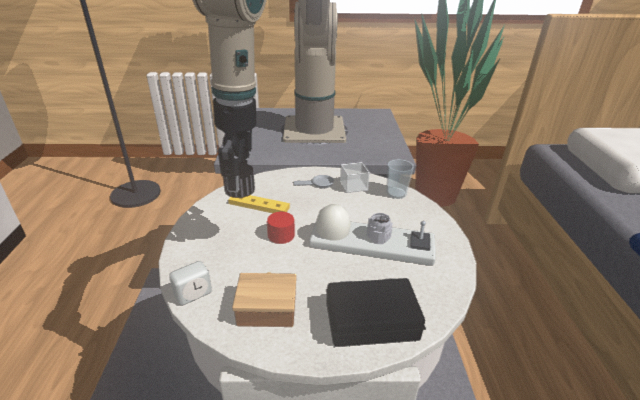

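arm_command([
  [0.05,[0.0005,0.019,0],0],
  [0.05,[0.0005,0.019,0],0],
  [0.05,[0.0005,0.019,0],0],
  [0.05,[0.0005,0.019,0],0],
  [0.05,[0.0005,0.019,0],0],
  [0.05,[0.0005,0.019,0],0],
  [0.05,[0.0005,0.019,0],0],
  [0.05,[0.0005,0.019,0],0],
])

```text
time: 40.22
tool_pos: [0.6181, 0.0108, 0.2188]
tool_rot: [2.336, 2.04, -0.042]
contact_force: [-0.5, -0.1, -1.3]
opening: 0.692
```

arm_command([
  [0.05,[0.0005,0.019,0],0],
  [0.05,[0.0005,0.019,0],0],
  [0.05,[0.0005,0.017,0],0],
  [0.05,[0.0005,0.015,0],0],
  [0.05,[0.0005,0.012,0],0],
  [0.05,[0,0.01,0],0],
  [0.05,[0,0,0],0],
  [0.05,[0,0,0],0],
])

```text
time: 41.22
tool_pos: [0.6209, 0.1103, 0.2186]
tool_rot: [2.334, 2.041, -0.042]
contact_force: [-0.1, -1.0, -1.1]
opening: 0.689
```

```bash
python3 look.py g2 "scene,wrist"
```

```text
t 41.23 tcp [0.6209 0.1103 0.2186] xang 82.32 tilt [ 0.006 -0.048] F [-0.1 -1.  -1.1] op 0.689 q [-0.44  0.72  0.33  1.66 -0.23  0.8  -0.16]
```

View pics/g2_wrist.png

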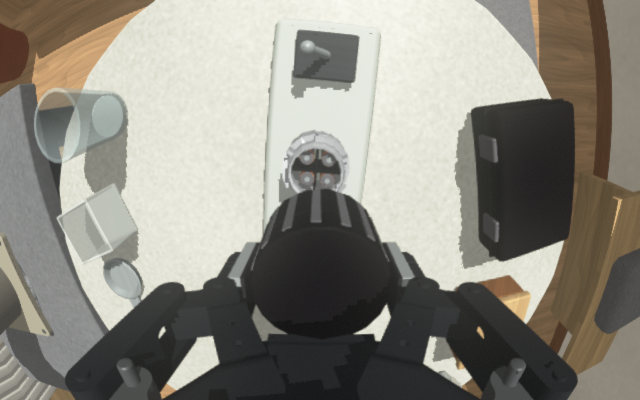

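View pics/g2_scene.png

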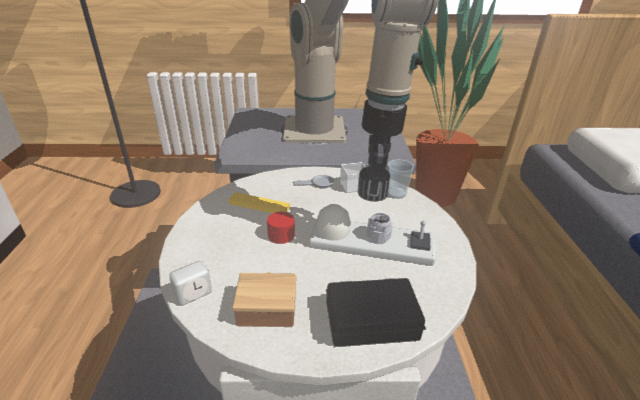

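Run:
```python
from h import *
import pickle
s,d=pickle.load(open("f5_wrist.pkl","rb"));o,p,r=cam(d,s)
print(onz(o,r(320,226),.046),s["tool_pos"])
for n in("f5","g1","g2"):
    s,d=pickle.load(open(n+"_wrist.pkl","rb"));o,p,r=cam(d,s)
    g=cv2.cvtColor(d["pixels"],cv2.COLOR_RGB2GRAY)
    print(n,[int(x) for x in g[185:235:2,320]])
i=d["pixels"][150:390,200:440,::-1];cv2.imwrite("pics/g2c.png",cv2.resize(i,None,fx=2.5,fy=2.5,interpolation=cv2.INTER_CUBIC))
```

```text
[ 0.61735939 -0.15846207  0.046     ] [ 0.61362688 -0.18593854  0.08410955]
f5 [209, 209, 116, 72, 72, 73, 75, 74, 74, 73, 72, 72, 74, 75, 77, 79, 78, 81, 87, 49, 42, 46, 46, 44, 40]
g1 [224, 217, 123, 78, 78, 79, 79, 79, 77, 78, 77, 81, 83, 83, 83, 83, 83, 91, 98, 49, 46, 49, 50, 45, 44]
g2 [106, 104, 86, 78, 78, 80, 79, 78, 79, 78, 78, 82, 84, 86, 84, 85, 85, 94, 105, 52, 43, 48, 50, 44, 44]
```

View pics/g2c.png

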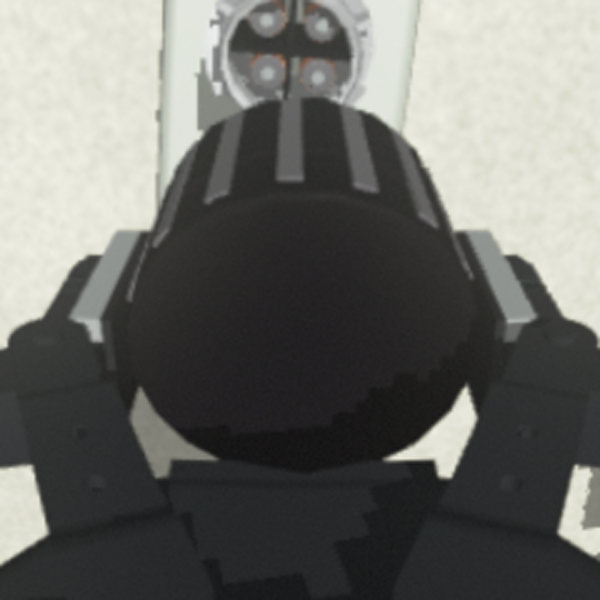

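Run:
```python
from h import *
import pickle
for n,zb in(("f5",0),("g1",.2216-.0841),("g2",.2186-.0841)):
    s,d=pickle.load(open(n+"_wrist.pkl","rb"));o,p,r=cam(d,s)
    M=R.from_rotvec(s["tool_rot"]).as_matrix();tx=np.array([M[0,0],M[1,0],0])/np.hypot(M[0,0],M[1,0])
    zb=s["tool_pos"][2]-.0841
    for nm,u,v,z,sg in(("topfar",320,224,.046,-1),("topnear",322,337.5,.046,1),("botfar",322,189,0,-1)):
        a=onz(o,r(u,v),zb+z)+sg*.030*tx-s["tool_pos"];print(n,nm,"along tx",(a@tx).round(4),"perp",(a@np.array([-tx[1],tx[0],0])).round(4))
```

```text
f5 topfar along tx -0.0015 perp 0.0001
f5 topnear along tx 0.0008 perp -0.0007
f5 botfar along tx -0.0022 perp -0.0013
g1 topfar along tx -0.0014 perp -0.0001
g1 topnear along tx 0.001 perp -0.001
g1 botfar along tx -0.002 perp -0.0018
g2 topfar along tx -0.0014 perp 0.0
g2 topnear along tx 0.0009 perp -0.0008
g2 botfar along tx -0.0021 perp -0.0015
```

arm_command([
  [0.05,[0,0.011,0],0],
  [0.05,[0.001,0.011,-0.01],0],
  [0.05,[0,0,-0.012],0],
  [0.05,[0,0,-0.012],0],
  [0.05,[0,0,-0.01],0],
  [0.05,[0,0,0],0],
])

```text
time: 42.08
tool_pos: [0.6211, 0.133, 0.1702]
tool_rot: [2.336, 2.041, -0.046]
contact_force: [-0.9, 0.6, -1.0]
opening: 0.688
```

```bash
python3 look.py g3 "scene,side,wrist"
python3 - <<'E'
import cv2
a=cv2.imread("pics/g3_scene.png")[160:270,310:450];b=cv2.imread("pics/g3_side.png")[110:230,240:380]
a=cv2.resize(a,(400,314),interpolation=2);b=cv2.resize(b,(400,343),interpolation=2)[:314]
cv2.imwrite("pics/g3c.png",cv2.hconcat([a,b]))
E
```

```text
t 42.08 tcp [0.6211 0.133  0.1702] xang 82.26 tilt [ 0.004 -0.049] F [-0.9  0.6 -1. ] op 0.688 q [-0.46  0.79  0.31  1.67 -0.26  0.73 -0.18]
```

View pics/g3c.png

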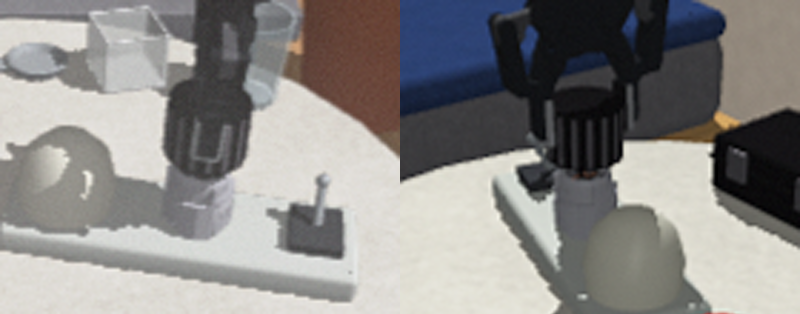

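arm_command([
  [0.05,[0.001,-0.0005,-0.008],0],
  [0.05,[0,0,-0.008],0],
  [0.05,[0,0,-0.002],0],
])

```text
time: 42.6
tool_pos: [0.6237, 0.1325, 0.1536]
tool_rot: [2.335, 2.039, -0.039]
contact_force: [-0.5, 0.3, -1.0]
opening: 0.691
```

arm_command([
  [0.05,[0,0,-0.004],0],
])

```text
time: 42.72
tool_pos: [0.6236, 0.1326, 0.1497]
tool_rot: [2.335, 2.039, -0.039]
contact_force: [-1.8, 0.0, 0.8]
opening: 0.691
```

arm_command([
  [0.05,[0,0,-0.004],0],
])

```text
time: 42.85
tool_pos: [0.6231, 0.1326, 0.1454]
tool_rot: [2.336, 2.04, -0.04]
contact_force: [-1.5, -0.2, 0.2]
opening: 0.689
```

arm_command([
  [0.05,[-0.0007,0,-0.003],0],
])

```text
time: 42.98
tool_pos: [0.6224, 0.1326, 0.142]
tool_rot: [2.336, 2.039, -0.04]
contact_force: [1.2, -0.6, -0.8]
opening: 0.688
```

arm_command([
  [0.05,[0,0,-0.003],0],
])

```text
time: 43.1
tool_pos: [0.6226, 0.1326, 0.1388]
tool_rot: [2.335, 2.039, -0.04]
contact_force: [-0.4, 0.8, -0.7]
opening: 0.691
```

arm_command([
  [0.05,[0,0,-0.002],0],
])

```text
time: 43.22
tool_pos: [0.6227, 0.1327, 0.1378]
tool_rot: [2.336, 2.04, -0.039]
contact_force: [-5.3, 0.3, 18.3]
opening: 0.692
```

arm_command([
  [0.05,[0,0,-0.002],0],
])

```text
time: 43.35
tool_pos: [0.6227, 0.1327, 0.1378]
tool_rot: [2.336, 2.04, -0.039]
contact_force: [-6.2, -0.9, 18.8]
opening: 0.693
```

```bash
python3 look.py g4 "scene,side,wrist"
python3 - <<'E'
import cv2
a=cv2.imread("pics/g4_scene.png")[160:270,310:450];b=cv2.imread("pics/g4_side.png")[110:230,240:380]
a=cv2.resize(a,(400,314),interpolation=2);b=cv2.resize(b,(400,343),interpolation=2)[:314]
cv2.imwrite("pics/g4c.png",cv2.hconcat([a,b]))
E
```

```text
t 43.35 tcp [0.6227 0.1327 0.1378] xang 82.24 tilt [ 0.007 -0.047] F [-6.2 -0.9 18.8] op 0.693 q [-0.45  0.84  0.29  1.69 -0.27  0.66 -0.16]
```

View pics/g4c.png

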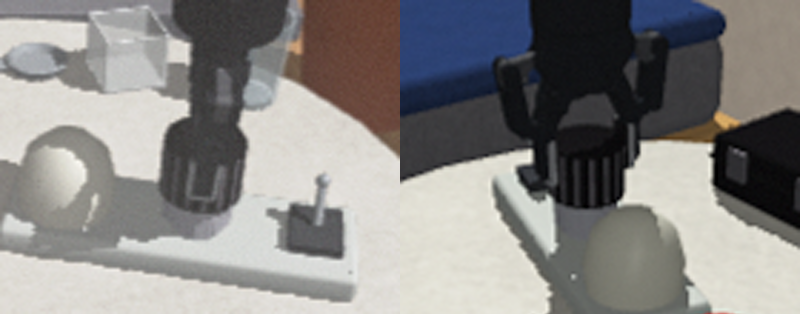

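arm_command([
  [0.05,[0,0,0],-4],
  [0.05,[0,0,-0.0005],-5],
])

```text
time: 43.75
tool_pos: [0.6227, 0.1324, 0.1382]
tool_rot: [2.495, 1.845, -0.042]
contact_force: [-0.4, 0.9, -0.7]
opening: 0.688
```

```bash
python3 look.py g5 ""; python3 -c "
from rig import ctrl
print(ctrl.sense()['moment'])"
```

```text
t 43.75 tcp [0.6227 0.1324 0.1382] xang 72.96 tilt [ 0.001 -0.047] F [-0.4  0.9 -0.7] op 0.688 q [-0.47  0.84  0.33  1.68 -0.32  0.68 -0.28]
[0.09148947 0.02728076 0.00403973]
```

arm_command([
  [0.05,[0,0,-0.0008],-6],
  [0.05,[0,0,-0.0008],-6],
  [0.05,[0,0,-0.0008],-6],
])

```text
time: 44.12
tool_pos: [0.623, 0.1319, 0.1379]
tool_rot: [2.764, 1.421, -0.05]
contact_force: [-1.5, -0.5, 4.2]
opening: 0.692
```

```bash
python3 look.py g6 ""; python3 -c "
from rig import ctrl
print(ctrl.sense()['moment'])"
```

```text
t 44.12 tcp [0.623  0.1319 0.1379] xang 54.41 tilt [-0.013 -0.044] F [-1.5 -0.5  4.2] op 0.692 q [-0.51  0.86  0.42  1.67 -0.42  0.72 -0.52]
[-0.11928239  0.45815189  0.08193445]
```

arm_command([
  [0.05,[0,0,-0.0012],-6],
  [0.05,[0,0,-0.0012],-6],
])

```text
time: 44.38
tool_pos: [0.623, 0.1318, 0.137]
tool_rot: [2.904, 1.117, -0.055]
contact_force: [-1.5, 0.5, 3.3]
opening: 0.686
```

```bash
python3 look.py g7 "wrist" 200,140,440,380; python3 -c "
from rig import ctrl
print(ctrl.sense()['moment'])"
```

```text
t 44.38 tcp [0.623  0.1318 0.137 ] xang 42.05 tilt [-0.023 -0.04 ] F [-1.5  0.5  3.3] op 0.686 q [-0.54  0.88  0.47  1.67 -0.49  0.75 -0.68]
[ 0.2175978   0.51911202 -0.09716566]
```

View pics/g7_wrist.png

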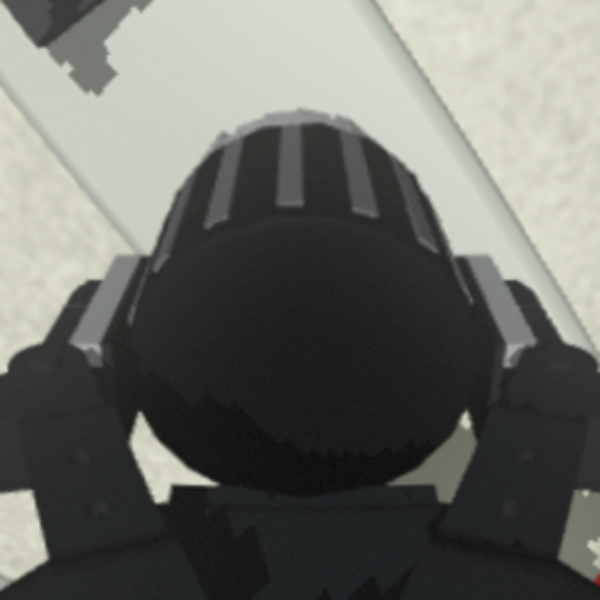

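arm_command([
  [0.05,[0,0,-0.0012],-6],
  [0.05,[0,0,-0.0012],-6],
  [0.05,[0,0,-0.0012],-6],
])

```text
time: 44.8
tool_pos: [0.6233, 0.1314, 0.1351]
tool_rot: [3.051, 0.639, -0.061]
contact_force: [-2.8, -0.5, 5.4]
opening: 0.69
```

```bash
python3 look.py g8 ""; python3 -c "
from rig import ctrl
print(ctrl.sense()['moment'])"
```

```text
t 44.8 tcp [0.6233 0.1314 0.1351] xang 23.63 tilt [-0.033 -0.031] F [-2.8 -0.5  5.4] op 0.69 q [-0.57  0.91  0.55  1.66 -0.58  0.79 -0.91]
[-0.11345035  0.77194259  0.09001772]
```

arm_command([
  [0.05,[-0.0003,0,-0.0012],-6],
  [0.05,[0,0,-0.0012],-6],
  [0.05,[0,0,-0.0012],-6],
])

```text
time: 45.18
tool_pos: [0.6234, 0.1312, 0.1331]
tool_rot: [3.121, 0.147, -0.065]
contact_force: [-0.7, -0.6, 2.2]
opening: 0.689
```

```bash
python3 look.py g9 ""; python3 -c "
from rig import ctrl
print(ctrl.sense()['moment'])"
```

```text
t 45.17 tcp [0.6234 0.1312 0.1331] xang 5.36 tilt [-0.041 -0.019] F [-0.7 -0.6  2.2] op 0.689 q [-0.6   0.93  0.63  1.66 -0.68  0.83 -1.15]
[-0.10848644  0.43808361  0.01687487]
```

arm_command([
  [0.05,[0,0,-0.0012],-6],
  [0.05,[0,0,-0.001],-5],
])

```text
time: 45.42
tool_pos: [0.6244, 0.1321, 0.1324]
tool_rot: [3.126, -0.148, -0.063]
contact_force: [3.3, -1.9, 4.6]
opening: 0.691
```

```bash
python3 look.py g10 ""; python3 -c "
from rig import ctrl
print(ctrl.sense()['moment'])"
```

```text
t 45.42 tcp [0.6244 0.1321 0.1324] xang -5.45 tilt [-0.041 -0.01 ] F [ 3.3 -1.9  4.6] op 0.691 q [-0.62  0.95  0.67  1.66 -0.73  0.85 -1.3 ]
[-0.47313001 -0.59128634  1.30791756]
```

arm_command([
  [0.05,[-0.0005,-0.0004,-0.0005],-3],
  [0.05,[0,0,0],-2],
])

```text
time: 45.68
tool_pos: [0.6263, 0.1317, 0.1326]
tool_rot: [3.117, -0.275, -0.055]
contact_force: [2.7, -1.6, -1.4]
opening: 0.694
```

```bash
python3 look.py g11 "wrist" 200,140,440,380; python3 -c "
from rig import ctrl
print(ctrl.sense()['moment'])"
```

```text
t 45.67 tcp [0.6263 0.1317 0.1326] xang -10.12 tilt [-0.036 -0.009] F [ 2.7 -1.6 -1.4] op 0.694 q [-0.63  0.95  0.69  1.66 -0.75  0.86 -1.36]
[-0.27711095 -0.74240943  1.37689852]
```

View pics/g11_wrist.png

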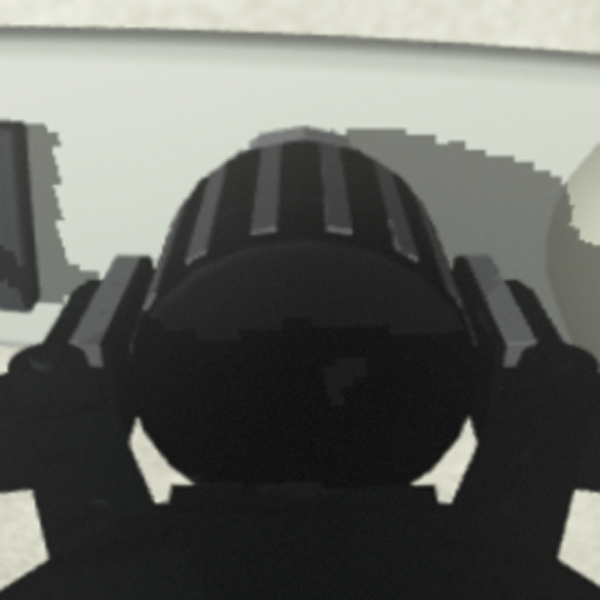

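arm_command([
  [0.072,[0,0,0],0],
  [0.072,[0,0,0],0],
  [0.072,[0,0,0],0],
  [0.072,[0,0,0.008],0],
  [0.072,[0,0,0.015],0],
  [0.072,[0,0,0.025],0],
  [0.072,[0,0,0.025],0],
  [0.072,[0,0,0],0],
])

```text
time: 46.72
tool_pos: [0.6244, 0.1313, 0.2104]
tool_rot: [3.118, -0.29, -0.06]
contact_force: [1.7, -0.4, -0.5]
opening: 0.847
```

```bash
python3 look.py h1 "scene,side,wrist"
python3 - <<'E'
import cv2
a=cv2.imread("pics/h1_scene.png")[160:270,310:450];b=cv2.imread("pics/h1_side.png")[110:230,240:380]
a=cv2.resize(a,(400,314),interpolation=2);b=cv2.resize(b,(400,343),interpolation=2)[:314]
cv2.imwrite("pics/h1c.png",cv2.hconcat([a,b]))
E
```

```text
t 46.73 tcp [0.6244 0.1313 0.2104] xang -10.62 tilt [-0.039 -0.006] F [ 1.7 -0.4 -0.5] op 0.847 q [-0.66  0.86  0.76  1.62 -0.67  0.99 -1.43]
```

View pics/h1c.png

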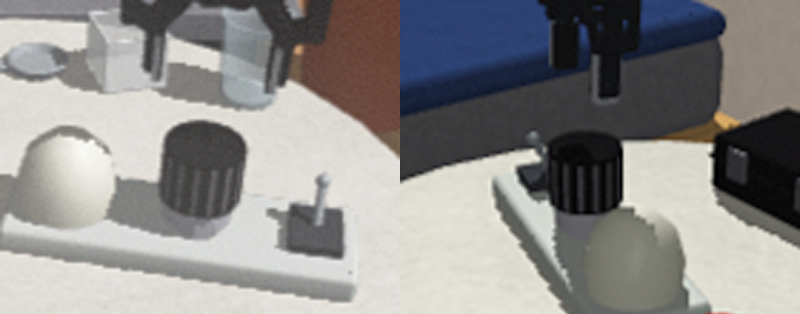

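View pics/h1_wrist.png

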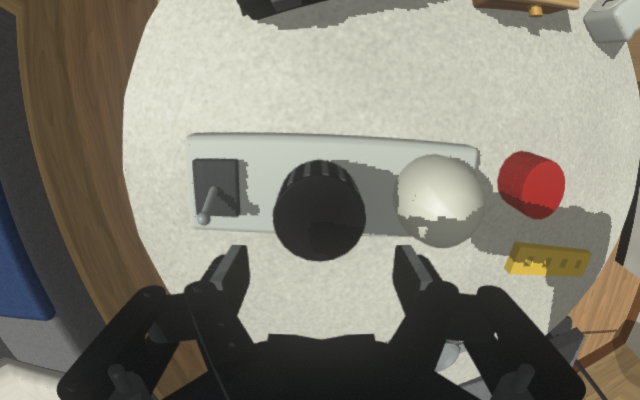

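Run:
```python
from h import *
import pickle
_,a=pickle.load(open("h1_scene.pkl","rb"));_,b=pickle.load(open("h1_side.pkl","rb"))
oa,pa,ra=cam(a);ob,pb,rb=cam(b)
x=tri([(oa,ra(381.4,209)),(ob,rb(305.1,161.1))]);print(x,pa(x),pb(x))
for z in(.0947,.1,.105): print(z,pa([.6215,.133,z]),pb([.6215,.133,z]))
s,d=pickle.load(open("h1_wrist.pkl","rb"));o,p,r=cam(d,s)
print("tip wrist at z",[onz(o,r(204,218),z).round(4) for z in(.062,.065)])
i=d["pixels"][140:250,180:260,::-1];cv2.imwrite("pics/h1t.png",cv2.resize(i,None,fx=5,fy=5,interpolation=cv2.INTER_CUBIC))
```

```text
[0.62228236 0.13129642 0.09406327] [381.22942293 209.20660575] [304.94146251 160.90912078]
0.0947 [382.0272648  208.73967809] [304.22269372 160.46795432]
0.1 [382.29617464 206.62345492] [304.19655008 158.2939951 ]
0.105 [382.55160867 204.61328145] [304.17174215 156.23110731]
tip wrist at z [array([0.6269, 0.221 , 0.062 ]), array([0.6278, 0.2196, 0.065 ])]
```

View pics/h1t.png

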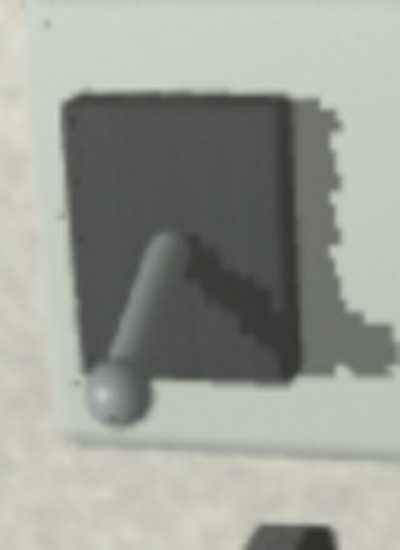

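Run:
```python
from h import *
import pickle
_,a=pickle.load(open("h1_scene.pkl","rb"));oa,pa,ra=cam(a)
for u,v in((398,193),(387,192),(410,192)):print(onz(oa,ra(u,v),0))
```

```text
[0.41155911 0.21673329 0.        ]
[0.40679176 0.18854063 0.        ]
[0.40647688 0.24940867 0.        ]
```

arm_command([
  [0.03,[-0.004,0.02,0],0],
  [0,[-0.004,0.02,0],0],
  [0,[-0.004,0.02,0],0],
  [0,[-0.003,0.02,0],0],
  [0,[-0.002,0.02,0],0],
  [0,[0,0,0],0],
  [0,[0,0,0],0],
])

```text
time: 47.75
tool_pos: [0.6023, 0.2419, 0.2043]
tool_rot: [3.117, -0.282, -0.076]
contact_force: [-0.3, -0.5, -0.3]
opening: -0.001
```

```bash
python3 look.py k1 "wrist"
```

```text
t 47.75 tcp [0.6023 0.2419 0.2043] xang -10.37 tilt [-0.049 -0.006] F [-0.3 -0.5 -0.3] op -0.001 q [-0.83  0.89  0.76  1.58 -0.69  1.01 -1.59]
```

View pics/k1_wrist.png

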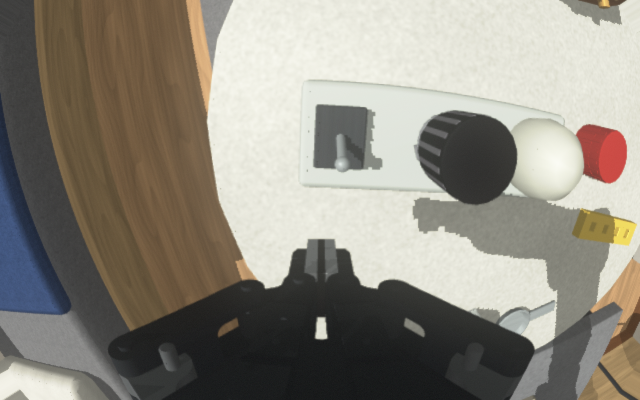

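arm_command([
  [0,[0,0,0],9.7],
  [0,[0,0,0],9.7],
  [0,[0,0,0],9.7],
  [0,[0,0,0],9.7],
  [0,[0,0,0],9.7],
  [0,[0,0,0],9.7],
  [0,[0,0,0],9.7],
  [0,[0,0,0],9.7],
])

```text
time: 48.8
tool_pos: [0.6051, 0.2297, 0.2054]
tool_rot: [2.554, 1.749, -0.044]
contact_force: [-0.3, 0.7, 0.8]
opening: 0.005
```

arm_command([
  [0,[0,0,0],9.7],
  [0,[0,0,0],0],
  [0,[0,0,0],0],
])

```text
time: 49.18
tool_pos: [0.6061, 0.2255, 0.2061]
tool_rot: [2.399, 1.951, -0.039]
contact_force: [-0.0, -0.2, 0.2]
opening: 0.002
```

```bash
python3 look.py k2 "wrist"
```

```text
t 49.17 tcp [0.6061 0.2255 0.2061] xang 78.23 tilt [ 0.012 -0.054] F [-0.  -0.2  0.2] op 0.002 q [-0.65  0.77  0.39  1.62 -0.29  0.82 -0.36]
```

View pics/k2_wrist.png

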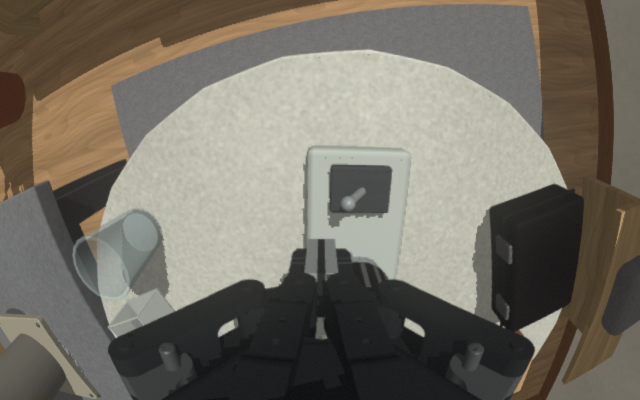

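arm_command([
  [0,[-0.0023,0.0071,-0.01],0],
  [0,[0,0,-0.017],0],
  [0,[0,0,-0.017],0],
  [0,[0,0,-0.017],0],
  [0,[0,0,-0.012],0],
  [0,[0,0,0],0],
  [0,[0,0,0],0],
])

```text
time: 50.1
tool_pos: [0.6025, 0.2329, 0.1256]
tool_rot: [2.4, 1.949, -0.045]
contact_force: [-0.2, -0.3, 0.5]
opening: 0.001
```

```bash
python3 look.py k3 "wrist" 220,120,460,320
```

```text
t 50.1 tcp [0.6025 0.2329 0.1256] xang 78.13 tilt [ 0.009 -0.056] F [-0.2 -0.3  0.5] op 0.001 q [-0.63  0.88  0.34  1.66 -0.33  0.68 -0.35]
```

View pics/k3_wrist.png

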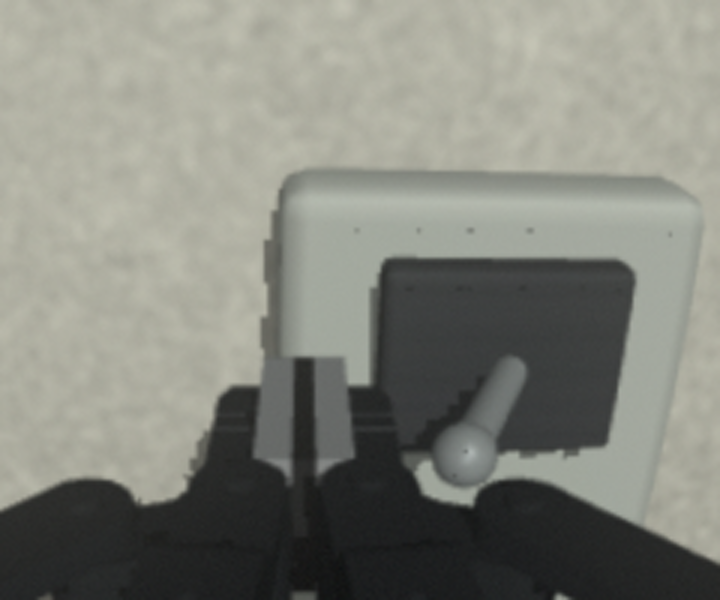

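arm_command([
  [0,[0.006,-0.005,0],0],
  [0,[0.006,-0.0014,0],0],
  [0,[0.006,-0.0014,0],0],
  [0,[0.006,-0.0014,0],0],
])

```text
time: 50.65
tool_pos: [0.6284, 0.2235, 0.1275]
tool_rot: [2.4, 1.95, -0.041]
contact_force: [-0.3, 0.1, 0.3]
opening: 0.002
```

```bash
python3 look.py k4 "wrist" 220,120,460,320
```

```text
t 50.65 tcp [0.6284 0.2235 0.1275] xang 78.14 tilt [ 0.01  -0.055] F [-0.3  0.1  0.3] op 0.002 q [-0.6   0.9   0.34  1.59 -0.32  0.72 -0.34]
```

View pics/k4_wrist.png

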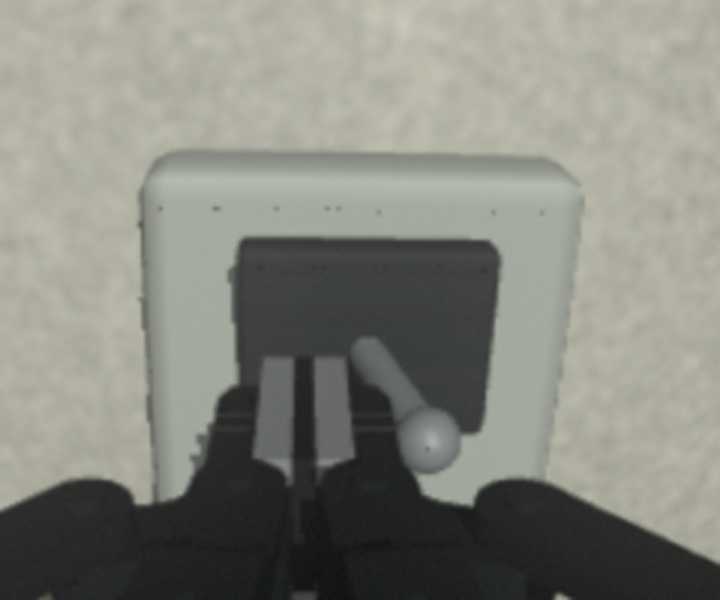

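arm_command([
  [0,[-0.01,0.002,0],0],
  [0,[-0.01,0.002,0.005],0],
  [0,[0,0,0.025],0],
  [0,[0,0,0.03],0],
  [0,[0,0,0.04],0],
  [0,[-0.04,0,0.04],0],
  [0,[-0.04,0,0.02],0],
  [0,[0,0,0],0],
])

```text
time: 51.7
tool_pos: [0.5194, 0.2291, 0.2923]
tool_rot: [2.4, 1.955, -0.043]
contact_force: [0.0, -0.9, -0.2]
opening: -0.001
```

```bash
python3 look.py m1 "scene,side,wrist"
python3 - <<'E'
import cv2,pickle
from h import *
a=cv2.imread("pics/m1_scene.png")[160:270,310:450];b=cv2.imread("pics/m1_side.png")[110:230,240:380]
a=cv2.resize(a,(400,314),interpolation=2);b=cv2.resize(b,(400,343),interpolation=2)[:314]
cv2.imwrite("pics/m1c.png",cv2.hconcat([a,b]))
_,d=pickle.load(open("m1_scene.pkl","rb"));o,p,r=cam(d)
q=lambda w:(p(w)-[310,160])*400/140
print("off",q([.6287,.2205,.0648]),"on",q([.6557,.2142,.0648]))
E
```

```text
t 51.7 tcp [0.5194 0.2291 0.2923] xang 78.32 tilt [ 0.007 -0.053] F [ 0.  -0.9 -0.2] op -0.001 q [-0.78  0.57  0.45  1.76 -0.23  0.89 -0.44]
off [322.06563855 178.64242213] on [322.11829538 201.19554144]
```

View pics/m1c.png

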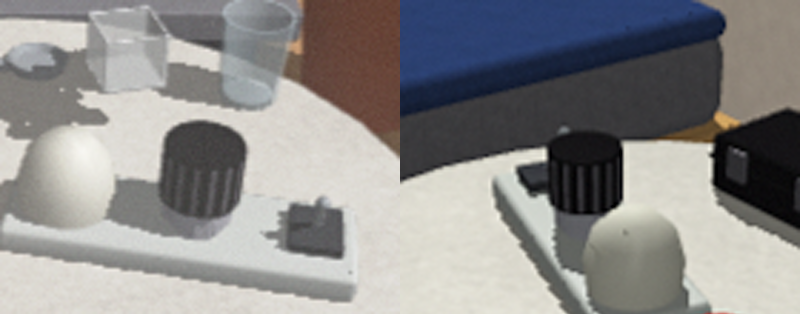

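View pics/m1_scene.png

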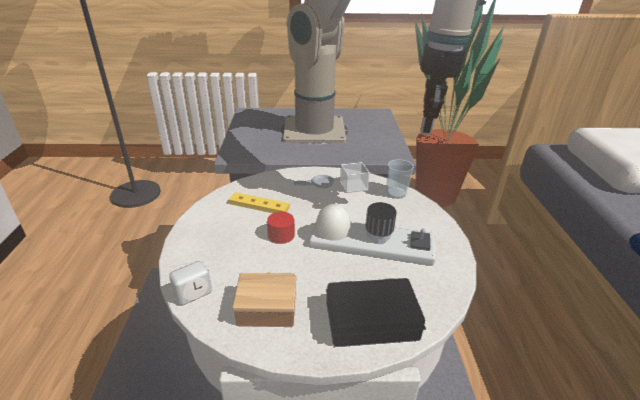

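```bash
python3 -c "
from rig import ctrl
print(ctrl.job_done())"
```

```text
the job is handed in; nothing more can be done
None
```

The job is handed in at about 52 s of the 210 s allowed. All four batteries are in the lamp, nub up and one to a bay. The black cap is screwed home and the toggle switch is on.

- **Batteries:** the last wrist picture before capping shows one nub in each of the four bays.
- **Cap:** it had been knocked about 4 cm aside during the run, so I found it again before gripping it. It dropped straight into a thread gap without being turned back. It then turned about 1.5 rad clockwise and sank 5.4 mm (5.3 expected), to a firm stop at 1.3–1.4 N m. Its top measured 94.1 mm above the nightstand against 94.7 mm expected.
- **Switch:** I flipped it only after the cap was home. In the final picture the tip is within about 1 px of where the "on" position should appear.
- **Other things:** the bystanders and the red look-alike cap appear unmoved in the last scene picture. I checked this by eye, not by measurement, and the arm was clear of everything at the end.

**Disagreements:**
- The tool drifted to about 3° of tilt during the run. I corrected for it at each placement.
- The scene and side cameras together read heights 2–4 mm low at the start, and views of the neck from different wrist angles disagreed by about 1 mm.
- My estimates of where the cap's axis sat in the gripper disagreed by about 3 mm. The cap still seated cleanly.

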